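# Refit the polishing wheel of a glass lathe

### The job

Get the glass polishing lathe ready for work. First clear every loose glass blank off the bench into the wooden tray, each lying flat on the tray's floor and never dropped; then crank the spindle until its flat faces straight up under the setscrew, tighten the setscrew fully with the T-handled hex key (keeping the flat there), put the key back upright in its wooden stand, and only then throw the hold lever from red to the green middle notch. At any point, set the angle rest to 30 degrees; leave the other things on the bench alone.

Things in the scene. Friction and masses are not known exactly. Their poses are not given: they have to be found in the camera images.
- lathe: Blue lathe, fixed. Origin: underside, below the shaft; x away from robot, y along shaft. Shaft axis at height 90 mm. Along y (mm): crank pin -131..-85, arm -85..-75, bearing block -70..-35 (70 wide, top 122), bare shaft -35..3, hub radius 22 with setscrew on top 3..37, cork wheel radius 62 37..61, gearbox 80..150 (100 wide, top 100), on it 2 steel gate cheeks (top 135)
- spindle (a joint): Shaft angle about the lathe's +y (rad), -1.5 to 1.5. 0: its milled flat (brass coloured, on the bare shaft beside the hub) faces straight up, under the setscrew, and the crank arm, which points as the flat faces, stands up. Positive leans to lathe +x; starts 0.5 to 1.3. Stays where left (0.12 N m). Wanted: 0 within 0.12. Hub and wheel stay still (locked by the hold lever)
- crank_pin (a point): Middle of the grip of the red crank pin: 46 mm long, 17 mm diameter, parallel to the shaft, on a 50 mm crank. The orientation given turns with the shaft
- screw (a joint): Angle of the brass setscrew (rad), 0 to 1.45, growing clockwise seen from above (tightening). Starts loose at 0.1 to 0.4; 1.45 is the stop; tight means above 1.3. 0.03 N m friction
- screw_seat (a point): Floor of the setscrew's hex socket, on its vertical axis (lathe x 0, y 20, height 113 mm). Socket opens upward, 26 mm deep (mouth at 139 mm), 13 mm across flats, flared to 17 over the top 4 mm; outside about 26 mm. Its walls' normals lie at multiples of 60 degrees from this point's x axis, which turns with the screw (at screw = 0 it is the lathe's x)
- lever (a joint): Angle of the hold lever about the lathe's +y (rad), 0 to 1.4. 0: red notch, leaning 0.7 rad to the lathe's -x; 0.7: upright, green notch; 1.4: white notch, leaning to +x. Starts 0 to 0.25, stays where left (friction 0.15 N m, no snap). The green notch is 0.7 within 0.12
- lever_knob (a point): Centre of the lever's black ball knob, 28 mm diameter, 98 mm from the pivot; the pivot is at lathe x 0, y +115, height 95 mm. Rod 10 mm
- rest: Fixed base of the angle rest, grey disc radius 56 mm, 10 mm high, origin at its underside centre; a red index line stands on its -x side (own frame). Position and yaw vary
- scale (a joint): Reading of the angle rest (rad), growing counter-clockwise from above, -0.2 to 2.0. Black dial (radius 46 mm, top at 22 mm) with marks every 10 degrees from 0 (thick yellow) to 120, the 30s longer; the mark at the red index line is the reading. Starts 0.9 to 1.6. Wanted: 30 degrees (0.524, first long white mark after the yellow one) within 3 degrees. Stays where left (0.08 N m)
- rest_grip (a point): Point to grip on the dial's aluminium bar, on the axis, 44 mm above the bench: bar 56 x 16 mm, its top at 56 mm. The bar's length is along this point's x, which turns with the dial (at scale = 0 it is the x of rest)
- key: T-handled hex key, 120 g, origin at its tip (lower end), z up. Rounded tip, hex shank 12 mm across flats up to 42 mm, collar radius 14 mm at 40..46 mm, stem radius 7 mm, orange T-bar 76 x 14 x 18 mm along x, its centre 88 mm above the tip. Flats' normals lie at multiples of 60 degrees from its x. Starts upright in the stand, collar on its top, tip 8 mm above the bench
- stand: Fixed dark wood block 56 x 56 x 48 mm, origin underside centre, with a 20 mm vertical hole through its middle for the key; position varies
- tray: Fixed wooden tray 200 x 210 x 30 mm outside (x, y), walls and floor 6 mm thick, open on top, origin underside centre. Position and yaw vary
- glass1: Cast blue glass blank 60 x 36 x 12 mm (x, y, z), 65 g, loose on the bench, origin at its underside centre; may be absent (2 to 4 are there)
- glass2: Cast red glass blank 60 x 36 x 12 mm (x, y, z), 65 g, loose on the bench, origin at its underside centre; may be absent (2 to 4 are there)
- glass3: Cast amber glass blank 60 x 36 x 12 mm (x, y, z), 65 g, loose on the bench, origin at its underside centre; may be absent (2 to 4 are there)
- glass4: Cast violet glass blank 60 x 36 x 12 mm (x, y, z), 65 g, loose on the bench, origin at its underside centre; may be absent (2 to 4 are there)
- beads: Bystander: small amber jar of beads, 30 mm wide, 42 mm high; origin at its underside; leave alone
- mug: Bystander: white mug, 84 mm wide, 90 mm high; origin at its underside; leave alone
- markers: Bystander: blue pot of markers, 72 mm wide, 150 mm high; origin at its underside; leave alone
- glue: Bystander: white glue bottle, 50 mm wide, 150 mm high; origin at its underside; leave alone
- frit: Bystander: green jar, 72 mm wide, 85 mm high; origin at its underside; leave alone
- pliers: Bystander: red-handled pliers lying flat, 130 mm long; origin at its underside; leave alone
- cutter: Bystander: yellow-handled screwdriver lying, 170 mm long; origin at its underside; leave alone
There are look-alikes about, which are no part of the job. Several things look just like the glass4: the one meant starts farthest to the robot's left.

How it is judged:
By the outcome, as a careful person would: the job done as asked, in the order asked, and still so for the second after the job is handed in, with the robot touching nothing.
Of glass1, glass2, glass3, glass4 only 2 to 4 are there at a start; the rules pass over those that are not, and their reading is None.
At some moment in a run one of glass1, glass2, glass3, glass4 may be knocked a few centimetres aside while the robot is not near it.
It also fails if it takes over 210 s, if anything falls off the work surface, if the arm or the gripper's body presses on something with over 40 N, if the wrist force passes 120 N, or if a joint passes its speed limit or range.

### The arm

A 7-joint arm with a two-finger parallel gripper is mounted at the origin on the work surface. World frame = base frame: x ahead of the robot, y to its left, z up, the work surface at z = 0. Lengths are in m, angles in degrees, forces in N, time in s.
With the tool pointing down it reaches from about 0.425 to 0.8 m from the base axis. Payload 8.3 kg.
Tool frame: the origin (TCP) lies at the very end of the fingers, on their centre line; the grasp point (between the pads) lies 19 mm behind it; z points along the fingers, y is the line along which they close (so a half turn about z gives the same grasp; the last joint's range is limited). The gripper opens to 85 mm and grips with 20 to 120 N. Pads are 22 mm wide; open, the fingers measure 114 mm over their backs; the gripper's body (76 mm by 85 mm) begins 54 mm behind the grasp point. The pads swing forward as they close: fully open they stand 13 mm farther back than shut.
Start: joints at [71.797, 21.967, 0.94, 78.501, -0.361, 79.538, -2.664], TCP at [0.158, -0.605, 0.231] pointing down, gripper open.
Joint ranges: [-169.22, 169.22], [-14.56, 117.87], [-87.37, 89.26], [10.42, 133.3], [-82.24, 262.24], [0.94, 117.77], [-172.7, 172.7]. Speed limits (degrees/s): [136.94, 136.94, 172.46, 172.46, 180, 180, 180].

### API

Orientations are given as a 3x3 rotation matrix whose columns are the frame's x, y, z axes.
In Python, from plant import readout, get_image, get_calibration, ticket gives the robot as it stands.
- The arm moves only by the shell command python3 -m pendant 'ROWS' [OPENING]. ROWS is JSON, one flat list of numbers, 6 for each row, row after row: the shift along the tool's x, y, z in m, then the turn, a rotation vector about the tool's x, y, z in degrees. A call has 1 to 5 rows; each row is the pose to reach, as a shift and turn from the pose commanded when the call began, along the tool's axes at that moment; what a row does not reach only later rows make up. A row lasts 1/8 s, in which the tool goes at most 62.5 mm and 10.7 degrees, less where a joint would pass 70% of its speed; a pose out of reach is approached as far as the arm can. A call with a gripper value outside its range is refused whole. OPENING is the finger opening in m, from 0 to 0.0854, set as the call begins (- or left out, the last holds). The fingers move at their own pace and stop on an object; the grip force is fixed at half the most. Time passes only in rows, so rows that repeat a pose let the fingers close. It gives the time, the measured TCP pose, the force, the opening and the grip force at its end, in the units of the state.
- readout.observe(): the state, without advancing time (a new reading comes with each control period).
- get_image(name): name is "side" or "top" or "wrist"; returns the picture (384x512x3 uint8, red, green, blue); there is no depth.
- get_calibration(name): a dict with "K" (3x3 intrinsics, pixels), "T" (4x4, takes a point from camera to world coordinates); the wrist camera has in their place "tool_from_camera" (4x4, takes a point from camera to tool coordinates, whose origin is the TCP and whose axes are the flange's). Camera axes: x right, y down, z forward; pixel columns grow to the right and rows downward; lengths in m; the calibration is good to about 2 mm. A picture is of the moment at which its call begins: read the wrist's pose just before it. get_calibration takes no time and is no camera call.
- ticket.sign_off(): hands the job in; it is judged then, once.
The state is a dict: "time": time; "joints": joint angles; "joint_vel": joint speeds; "tau": joint torques, N m; "ee_pos": TCP position; "ee_rot": TCP orientation; "ft_force": force on the tool from outside, world axes, zero at the start; "torque": the same for the moment, N m; "width": finger opening in m; "grasp_force": force on a finger pad.
Only numpy, scipy, OpenCV 4.12 (cv2) and the standard library are available. Lean on these libraries where they do the work, as an engineer would, in place of code of your own. Each camera call takes 0.05 s, during which the arm holds its last target. There are 200 camera calls.

## Working session

There is one attempt and no reset: what is moved stays moved. The work goes in short steps, Python scripts to look and compute and a shell command to move; the robot and the scene stay as the last step left them, time stands still between calls to the robot, and variables do not carry over. Pictures are saved under pics/ and viewed, at most 14 in all, crops included, and the job is handed in when it is done.

```bash
mkdir -p pics; ls
python3 - <<'E'
from plant import readout,get_image,get_calibration
import cv2,numpy as np
o=readout.observe();print(o['time'],o['ee_pos'],np.round(o['ee_rot'],3),o['width'])
for n in('top','side'):
    c=get_calibration(n);print(n,np.round(c['K'],1).tolist(),np.round(c['T'],4).tolist())
    im=get_image(n);np.save(f'pics/{n}0.npy',im);cv2.imwrite(f'pics/{n}0.png',cv2.resize(im[:,:,::-1],(800,600),interpolation=cv2.INTER_CUBIC))
print(np.round(get_calibration('wrist')['tool_from_camera'],4).tolist(),get_calibration('wrist')['K'].tolist())
E
```

```text
pics
0.0 [ 0.15743106 -0.60433159  0.23026365] [[ 0.968  0.252 -0.001]
 [ 0.252 -0.968  0.002]
 [-0.    -0.002 -1.   ]] 0.08548290769416614
top [[405.8, 0.0, 251.2], [0.0, 405.8, 189.5], [0.0, 0.0, 1.0]] [[-0.015, -0.9854, 0.1698, 0.3124], [-0.9998, 0.0167, 0.0086, -0.0378], [-0.0113, -0.1696, -0.9854, 1.3752], [0.0, 0.0, 0.0, 1.0]]
side [[353.3, 0.0, 256.0], [0.0, 353.3, 191.6], [0.0, 0.0, 1.0]] [[0.9837, -0.1286, 0.1258, 0.3872], [-0.1799, -0.6903, 0.7008, -0.7914], [-0.0033, -0.712, -0.7022, 0.8971], [0.0, 0.0, 0.0, 1.0]]
[[-0.0, -0.9471, -0.321, 0.083], [1.0, -0.0002, 0.0005, 0.0002], [-0.0006, -0.321, 0.9471, -0.1423], [0.0, 0.0, 0.0, 1.0]] [[314.85772080442126, 0.0, 257.1748323741148], [0.0, 314.85772080442126, 190.67319694693268], [0.0, 0.0, 1.0]]
```

View pics/top0.png

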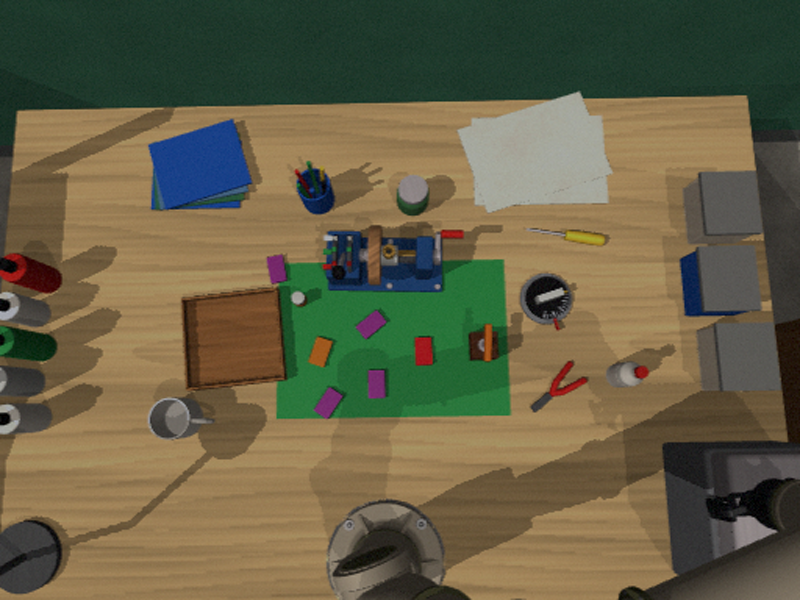

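View pics/side0.png

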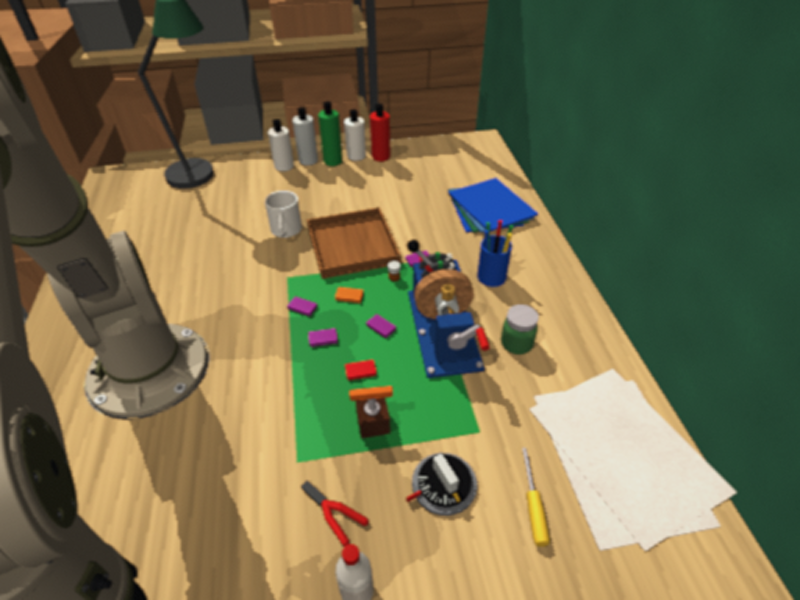

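The top view shows the red blank (425,351), amber (321,352), and four violet ones, of which the leftmost is at (277,269). No blue blank is visible. It also shows the tray (234,338), lathe (385,260), key and stand (485,345), and rest (546,299). Next I'll measure these.

```bash
cat > h.py <<'E'
import numpy as np,cv2
from plant import readout,get_image,get_calibration
from scipy.spatial.transform import Rotation as R
def cam(n,o=None):
    c=get_calibration(n)
    if n!='wrist': return c['K'],c['T']
    T=np.eye(4);T[:3,:3]=o['ee_rot'];T[:3,3]=o['ee_pos']
    return c['K'],T@c['tool_from_camera']
def snap(n,f=None,scale=1.5):
    o=readout.observe();im=get_image(n);K,T=cam(n,o)
    if f: cv2.imwrite('pics/'+f+'.png',cv2.resize(im[:,:,::-1],None,fx=scale,fy=scale,interpolation=cv2.INTER_CUBIC)); np.savez('pics/'+f+'.npz',im=im,K=K,T=T)
    return im,K,T
def load(f): d=np.load('pics/'+f+'.npz');return d['im'],d['K'],d['T']
def w(K,T,p,z):
    p=np.atleast_2d(np.asarray(p,float));d=np.c_[p,np.ones(len(p))]@np.linalg.inv(K).T@T[:3,:3].T
    return T[:3,3]+d*((z-T[2,3])/d[:,2])[:,None]
def px(K,T,P):
    P=np.atleast_2d(P);q=(P-T[:3,3])@T[:3,:3]@K.T;return q[:,:2]/q[:,2:]
HSV=dict(red=((0,150,80),(6,255,255)),amber=((8,170,100),(20,255,255)),violet=((140,80,60),(165,255,255)),blue=((105,150,60),(125,255,255)))
def blobs(im,K,T,col,z,amin=60):
    h=cv2.cvtColor(im,cv2.COLOR_RGB2HSV);m=cv2.inRange(h,*map(np.array,HSV[col]))
    out=[]
    for c in cv2.findContours(m,cv2.RETR_EXTERNAL,cv2.CHAIN_APPROX_NONE)[0]:
        if cv2.contourArea(c)<amin: continue
        W=w(K,T,c[:,0],z)[:,:2].astype(np.float32);r=cv2.minAreaRect(W*1000);(cx,cy),(a,b),t=r
        if b>a: t+=90;a,b=b,a
        out.append((col,c[:,0].mean(0).round(),round(cx),round(cy),round(a),round(b),round((t+90)%180-90)))
    return out
def go(p,yaw,o=None):
    "row to reach tool-down pose p(m), yaw deg (direction of tool x)"
    o=o or readout.observe();y=np.radians(yaw)
    G=np.array([[np.cos(y),np.sin(y),0],[np.sin(y),-np.cos(y),0],[0,0,-1]])
    A=o['ee_rot'];return np.round(A.T@(np.array(p)-o['ee_pos']),4).tolist()+np.round(R.from_matrix(A.T@G).as_rotvec(degrees=True),1).tolist()
E
python3 - <<'E'
from h import *
im=np.load('pics/top0.npy');K,T=cam('top')
for c in HSV:
    for b in blobs(im,K,T,c,.009,40): print(*b)
s=.64
for n,p,z in[('tray',[(183,290),(283,287),(286,379),(187,388)],.03),('lathebase',[(328,290),(442,291)],.008),('rest',[(546,299)],.03),('keytop',[(488,325),(489,361)],.105),('stand',[(484,346)],.048),('hub',[(390,253)],.139),('knob',[(338,271)],.165),('pin',[(442,234),(463,234)],.1)]:
    print(n,w(K,T,np.array(p)*s,z)[:,:2].round(3).tolist())
E
for i in 1 2; do python3 -m pendant '[0,0,-0.03,0,0,-10.5, 0,0,-0.06,0,0,-21, 0,0,-0.09,0,0,-31.5, 0,0,-0.12,0,0,-42,0,0,-0.12,0,0,-42]'; done; python3 -c "
from h import *
o=readout.observe();print(o['joints'],o['ee_rot'].round(3) if hasattr(o['ee_rot'],'round') else o['ee_rot'])"
```

```text
red [362. 244.] 355 -391 81 53 -47
red [  8. 171.] 626 815 67 55 -7
red [289. 149.] 687 -159 49 18 89
amber [205. 225.] 430 133 57 35 -20
amber [312. 219.] 445 -229 78 14 -2
violet [210. 257.] 321 115 58 34 -34
violet [241. 246.] 359 11 56 33 0
violet [237. 207.] 488 23 58 35 -51
violet [177. 172.] 615 230 59 34 12
blue [449. 188.] 543 -691 165 101 33
blue [255. 176.] 620 -11 244 120 89
blue [223. 160.] 645 83 104 66 0
blue [135. 131.] 765 381 123 11 89
blue [203. 125.] 779 136 75 72 -59
blue [127. 106.] 859 410 205 168 -73
tray [[0.565, 0.427], [0.568, 0.211], [0.371, 0.201], [0.355, 0.41]]
lathebase [[0.564, 0.116], [0.558, -0.134]]
rest [[0.532, -0.355]]
keytop [[0.469, -0.218], [0.397, -0.217]]
stand [[0.432, -0.216]]
hub [[0.613, -0.023]]
knob [[0.572, 0.079]]
pin [[0.661, -0.131], [0.66, -0.175]]
time: 0.72
ee_pos: [0.1578, -0.6055, 0.3537]
ee_rot: [[0.549, 0.836, 0.001], [0.836, -0.549, -0.004], [-0.002, 0.003, -1.0]]
ft_force: [-0.6, -0.5, -0.7]
width: 0.0853
grasp_force: 0.0
time: 1.35
ee_pos: [0.1578, -0.6053, 0.4723]
ee_rot: [[-0.149, 0.989, 0.001], [0.989, 0.149, -0.002], [-0.002, 0.001, -1.0]]
ft_force: [0.4, 0.3, -0.5]
width: 0.0853
grasp_force: 0.0
[ 77.7775859   25.61522633 -10.52365073  43.04759589   4.85869656
 111.50787596  78.63677247] [[-0.149  0.989  0.001]
 [ 0.989  0.149 -0.002]
 [-0.002  0.001 -1.   ]]
```

```bash
python3 -m pendant '[0.04,0.037,0,0,0,4, 0.08,0.075,0,0,0,8.6, 0.125,0.112,0,0,0,8.6, 0.165,0.15,0,0,0,8.6,0.165,0.15,0,0,0,8.6]' >/dev/null
python3 -m pendant '[0.046,0.031,0,0,0,0, 0.092,0.062,0,0,0,0, 0.14,0.093,0,0,0,0, 0.185,0.124,0,0,0,0,0.185,0.124,0,0,0,0]' | head -3
python3 -c "
from h import *
snap('wrist','wa')"
python3 -m pendant '[0.046,0.031,0,0,0,0, 0.092,0.062,0,0,0,0, 0.14,0.093,0,0,0,0, 0.185,0.124,0,0,0,0,0.185,0.124,0,0,0,0]'
python3 -m pendant '[0.03,0,0,0,0,0,0.08,0,0,0,0,0,0.1,0,0,0,0,0,0.1,0,0,0,0,0]' | head -3
python3 -c "
from h import *
im,K,T=snap('wrist','wb')
HSV['red2']=((172,150,80),(180,255,255))
for c in HSV:
  for b in blobs(im,K,T,c,.009,150): print(*b)
"
```

```text
time: 2.6
ee_pos: [0.407, -0.2307, 0.47]
ee_rot: [[-0.005, 1.0, -0.001], [1.0, 0.005, 0.002], [0.002, -0.001, -1.0]]
time: 3.28
ee_pos: [0.5304, -0.047, 0.4689]
ee_rot: [[-0.003, 1.0, -0.004], [1.0, 0.003, 0.002], [0.002, -0.004, -1.0]]
ft_force: [-1.0, 0.0, -0.8]
width: 0.0851
grasp_force: 0.0
time: 3.78
ee_pos: [0.5292, 0.05, 0.4705]
ee_rot: [[0.001, 1.0, -0.001], [1.0, -0.001, -0.001], [-0.001, -0.001, -1.0]]
red [185. 317.] 357 -385 80 56 -50
red [330. 251.] 687 -212 59 19 89
red [209. 197.] 430 -87 59 35 0
amber [209. 275.] 421 -269 87 34 -4
amber [203.  82.] 432 135 59 35 -19
amber [210.  15.] 467 239 206 53 0
violet [171. 148.] 362 14 60 35 0
violet [237. 142.] 490 25 59 35 -51
violet [144.  92.] 323 118 60 36 -35
violet [308.  22.] 616 232 60 36 11
blue [303. 200.] 622 -90 137 120 88
blue [319. 131.] 632 59 135 89 2
blue [292. 108.] 601 93 66 47 0
blue [410.  77.] 801 138 116 81 11
```

View pics/wb.png

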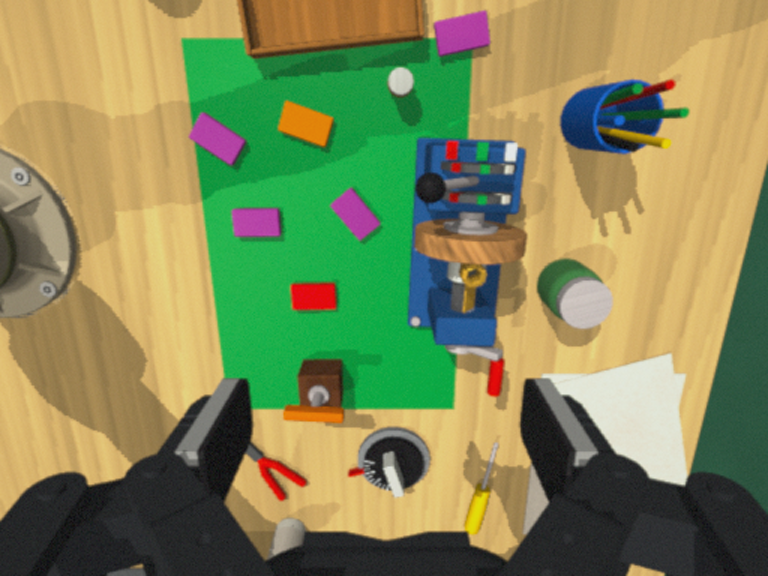

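View pics/wa.png

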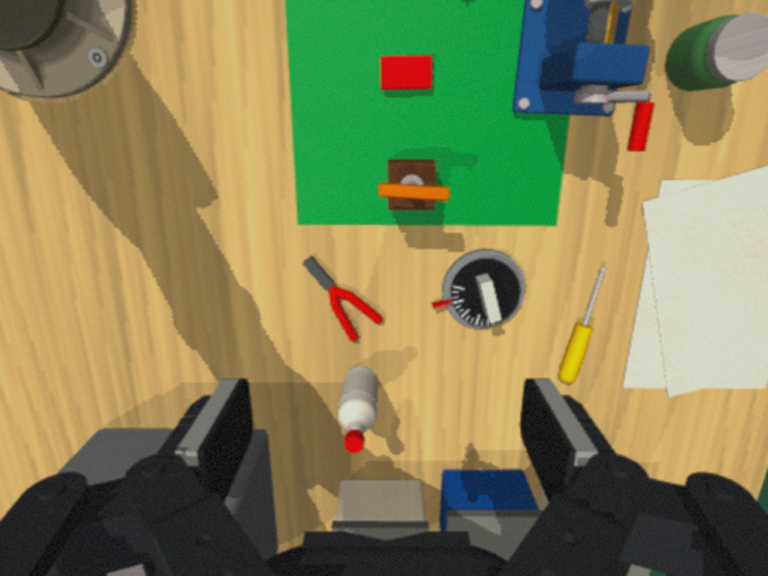

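wb.png shows red at (313,297), amber at (306,124), the wanted violet at (462,33) by the tray, the lathe at (465,250) and the key at (315,412). wa.png shows the rest at (484,290) with its red index line on the robot side. I'll go to the red blank first.

```bash
python3 -m pendant '[-0.028,-0.02,0.05,0,0,0, -0.056,-0.04,0.1,0,0,0, -0.084,-0.06,0.15,0,0,0, -0.112,-0.08,0.2,0,0,0,-0.137,-0.099,0.25,0,0,0]' >/dev/null
python3 -m pendant '[0,0,0.05,0,0,0, 0,0,0.07,0,0,0,0,0,0.07,0,0,0]' |head -4
python3 - <<'E'
from h import *
HSV['red2']=((172,150,80),(180,255,255))
im,K,T=snap('wrist')
for c in('red','red2'):
  for b in blobs(im,K,T,c,.010,300): print(*b)
print(go((.430,-.087,.0),90))
# rest/lathe/tray measurements from wb, wa
im,K,T=load('wb')
print('tray edge',w(K,T,np.array([(250,54),(422,38)])/1.5,.03).round(4).tolist())
print('hub',w(K,T,[(473/1.5,275/1.5)],.139).round(4),'knob',w(K,T,[(431/1.5,187/1.5)],.168).round(4))
print('pin',w(K,T,[(497/1.5,362/1.5),(494/1.5,393/1.5)],.10).round(4).tolist())
print('bearing top',w(K,T,np.array([(433,293),(497,293)])/1.5,.122).round(4).tolist(),'screwhead base',w(K,T,np.array([(416,322)])/1.5,.01))
im,K,T=load('wa')
print('rest disc',w(K,T,np.array([(443,290),(525,290),(484,249),(484,330)])/1.5,.01).round(4).tolist(),'bar',w(K,T,np.array([(483,277),(494,320)])/1.5,.056).round(4).tolist(),'idx',w(K,T,[(441/1.5,303/1.5)],.02).round(4))
print('key bar',w(K,T,np.array([(379,189),(449,194)])/1.5,.105).round(4).tolist(),'stand',w(K,T,np.array([(388,161),(434,161),(434,209),(389,209)])/1.5,.048).round(4).tolist())
E
```

```text
time: 4.82
ee_pos: [0.4285, -0.0883, 0.1498]
ee_rot: [[0.004, 1.0, -0.003], [1.0, -0.004, 0.001], [0.001, -0.003, -1.0]]
ft_force: [0.3, -0.8, 0.3]
red [255. 175.] 430 -87 59 37 1
[0.001, 0.0005, 0.1512, -0.1, -0.0, -0.2]
tray edge [[0.3779, 0.2082, 0.03], [0.5697, 0.2239, 0.03]]
hub [[ 0.621  -0.0165  0.139 ]] knob [[0.5714 0.0783 0.168 ]]
pin [[0.6641, -0.1395, 0.1], [0.6636, -0.1826, 0.1]]
bearing top [[0.5814, -0.0426, 0.122], [0.652, -0.0427, 0.122]] screwhead base [[ 0.57093862 -0.12526272  0.01      ]]
rest disc [[0.4851, -0.3573, 0.01], [0.5959, -0.3568, 0.01], [0.5365, -0.3001, 0.01], [0.5447, -0.4159, 0.01]] bar [[0.5279, -0.3241, 0.056], [0.5459, -0.3815, 0.056]] idx [[ 0.482  -0.3722  0.02  ]]
key bar [[0.4, -0.2112, 0.105], [0.4745, -0.2161, 0.105]] stand [[0.4097, -0.1862, 0.048], [0.4629, -0.186, 0.048], [0.465, -0.2416, 0.048], [0.4112, -0.2418, 0.048]]
```

```bash
python3 -m pendant '[0,0,0.05,0,0,0, 0,0,0.1,0,0,0, 0.001,0.001,0.135,0,0,0,0.001,0.001,0.145,0,0,0,0.001,0.001,0.150,0,0,0]' 0.085 |head -4
python3 -m pendant '[0,0,0,0,0,0,0,0,0,0,0,0,0,0,0,0,0,0,0,0,0,0,0,0]' 0.04
```

```text
time: 5.5
ee_pos: [0.4323, -0.0859, 0.0023]
ee_rot: [[0.001, 1.0, 0.002], [1.0, -0.001, -0.0], [-0.0, 0.002, -1.0]]
ft_force: [-0.7, -0.0, 0.1]
time: 6.0
ee_pos: [0.4324, -0.0856, 0.0032]
ee_rot: [[0.0, 1.0, 0.002], [1.0, -0.0, -0.001], [-0.001, 0.002, -1.0]]
ft_force: [-3.5, -0.4, 11.6]
width: 0.0578
grasp_force: 61.4
```

```bash
python3 -m pendant '[0,0,-0.05,0,0,0, 0.03,0,-0.09,0,0,0, 0.09,0.005,-0.12,0,0,0,0.15,0.01,-0.12,0,0,-2,0.21,0.015,-0.12,0,0,-4.7]' |tail -2
python3 -m pendant '[0.06,0,0,0,0,0,0.12,0,0,0,0,0,0.18,0,0,0,0,0,0.23,0,0,0,0,0,0.254,0,0,0,0,0]' |head -3
python3 - <<'E'
from h import *
im,K,T=snap('wrist','tray1')
print(go((.461,.378,.009),94.7))
E
```

```text
width: 0.0574
grasp_force: 65.1
time: 7.25
ee_pos: [0.4241, 0.3814, 0.1225]
ee_rot: [[-0.085, 0.996, 0.001], [0.996, 0.085, 0.002], [0.002, 0.001, -1.0]]
[-0.0092, 0.037, 0.1137, 0.0, -0.2, 0.3]
```

View pics/tray1.png

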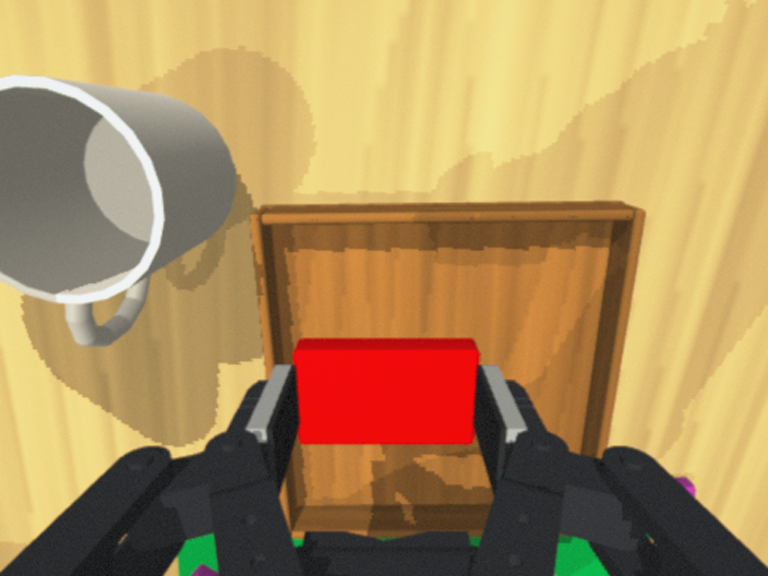

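The picture shows red held square. The tray's far top corners are at (262,210) and (643,208), and the near edge is around row 535.

```bash
python3 - <<'E'
from h import *
im,K,T=load('tray1')
print(w(K,T,np.array([(254,208),(645,208)])/1.5,.03).round(4).tolist())
print(w(K,T,np.array([(290,540)])/1.5,.03).round(4).tolist())
E
python3 -m pendant '[-0.008,0.037,0.03,0,0,0, -0.008,0.037,0.08,0,0,0, -0.008,0.037,0.105,0,0,0,-0.008,0.037,0.112,0,0,0,-0.008,0.037,0.113,0,0,0]'|head -4
```

```text
[[0.3555, 0.4197, 0.03], [0.5495, 0.4362, 0.03]]
[[0.3778, 0.2078, 0.03]]
time: 7.92
ee_pos: [0.4635, 0.3732, 0.0098]
ee_rot: [[-0.082, 0.997, 0.001], [0.997, 0.082, 0.001], [0.0, 0.001, -1.0]]
ft_force: [-0.1, 0.1, -1.2]
```

```bash
python3 -m pendant '[0,0,0.001,0,0,0,0,0,0.002,0,0,0]'|sed -n 2p\;4p\;6p
python3 -m pendant '[0,0,0.001,0,0,0,0,0,0.001,0,0,0]'|sed -n 2p\;4p\;6p
```

```text
ee_pos: [0.4638, 0.3735, 0.0092]
ft_force: [-6.3, -7.1, 22.5]
grasp_force: 67.8
ee_pos: [0.4638, 0.3735, 0.0093]
ft_force: [-8.3, -9.2, 25.3]
grasp_force: 68.1
```

```bash
python3 -m pendant '[0,0,-0.002,0,0,0,0,0,-0.002,0,0,0,0,0,-0.002,0,0,0]' 0.085|sed -n 4p
python3 -m pendant '[0,0,-0.04,0,0,0,-0.02,0,-0.09,0,0,3, -0.075,-0.011,-0.11,0,0,13, -0.13,-0.023,-0.11,0,0,23.7,-0.18,-0.035,-0.11,0,0,23.7]' |sed -n 2p
python3 - <<'E'
from h import *
im,K,T=snap('wrist')
for b in blobs(im,K,T,'amber',.010,300): print(*b)
print(go((.432,.135,.0),71))
E
```

```text
ft_force: [0.6, 0.5, -0.3]
ee_pos: [0.4427, 0.1888, 0.1176]
amber [264. 244.] 432 137 59 38 -19
amber [221.  82.] 464 296 214 164 6
[-0.0465, 0.0058, 0.1167, 0.0, 0.3, -0.4]
```

```bash
python3 -m pendant '[-0.045,0.006,0.02,0,0,0, -0.045,0.006,0.07,0,0,0, -0.045,0.006,0.105,0,0,0,-0.045,0.006,0.115,0,0,0,-0.045,0.006,0.116,0,0,0]'|sed -n 2p\;4p
python3 -m pendant '[0,0,0,0,0,0,0,0,0,0,0,0,0,0,0,0,0,0,0,0,0,0,0,0]' 0.04
python3 -c "
from h import *
print(go((.464,.322,.11),94.7))"
```

```text
ee_pos: [0.4338, 0.1467, 0.0015]
ft_force: [-0.7, -0.3, 0.3]
time: 10.6
ee_pos: [0.4349, 0.1468, 0.0032]
ee_rot: [[0.325, 0.946, 0.003], [0.946, -0.325, 0.0], [0.001, 0.003, -1.0]]
ft_force: [-3.6, 0.0, 12.4]
width: 0.057
grasp_force: 61.0
[0.1752, -0.0292, -0.1067, 0.2, -0.0, -23.7]
```

```bash
python3 -m pendant '[0,0,-0.04,0,0,0, 0.02,0,-0.09,0,0,-4, 0.075,-0.01,-0.107,0,0,-14,0.13,-0.02,-0.107,0,0,-23.7,0.185,-0.032,-0.107,0,0,-23.7]' |tail -2
python3 -m pendant '[0,0,0,0,0,0,0,0,0,0,0,0,0,0,0,0,0,0]' |sed -n 2p
python3 - <<'E'
from h import *
im,K,T=snap('wrist','amb',1)
print(go((.463,.332,.012),94.7))
E
```

```text
width: 0.057
grasp_force: 64.3
ee_pos: [0.4645, 0.3299, 0.1086]
[0.0023, -0.0014, 0.0966, 0.0, 0.1, -0.1]
```

View pics/amb.png

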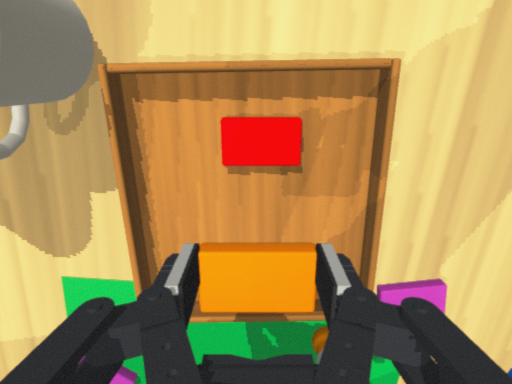

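Red lies flat in the tray at (262,141). Amber is held level at (257,277).

```bash
python3 -m pendant '[0,0,0.05,0,0,0, 0,0,0.085,0,0,0, 0,0,0.095,0,0,0,0,0,0.097,0,0,0,0,0,0.098,0,0,0]'|sed -n 2p\;4p
python3 -m pendant '[0,0,0.001,0,0,0,0,0,0.001,0,0,0]'|sed -n 2p\;4p
```

```text
ee_pos: [0.4647, 0.3321, 0.0119]
ft_force: [-0.0, 0.2, -0.5]
ee_pos: [0.4641, 0.3318, 0.01]
ft_force: [-0.1, -0.3, -0.3]
```

```bash
python3 -m pendant '[0,0,0.001,0,0,0,0,0,0.001,0,0,0]'|sed -n 2p\;4p
python3 -m pendant '[0,0,0.001,0,0,0,0,0,0.001,0,0,0]'|sed -n 2p\;4p
```

```text
ee_pos: [0.4641, 0.3319, 0.0094]
ft_force: [-1.6, -3.0, 8.8]
ee_pos: [0.4642, 0.3319, 0.0093]
ft_force: [-5.1, -5.7, 17.9]
```

```bash
python3 -m pendant '[0,0,-0.001,0,0,0,0,0,-0.001,0,0,0,0,0,-0.001,0,0,0]' 0.085|sed -n 4p
python3 -m pendant '[0,0,-0.04,0,0,0,0,0,-0.09,0,0,0, -0.037,0.048,-0.11,0,0,-6.3, -0.075,0.095,-0.11,0,0,-6.3,-0.112,0.143,-0.11,0,0,-6.3]' >/dev/null
python3 -m pendant '[0,0,0,0,0,0,0,0,0,0,0,0,0,0,0,0,0,0]' |sed -n 2p
python3 - <<'E'
from h import *
im,K,T=snap('wrist','vio',1)
for b in blobs(im,K,T,'violet',.010,300): print(*b)
print(go((.616,.232,.0),101))
E
```

```text
ft_force: [-0.1, -0.4, -0.0]
ee_pos: [0.6143, 0.2332, 0.1184]
violet [259. 187.] 616 233 59 36 11
[-0.0015, 0.0014, 0.1186, -0.0, -0.0, 0.1]
```

View pics/vio.png

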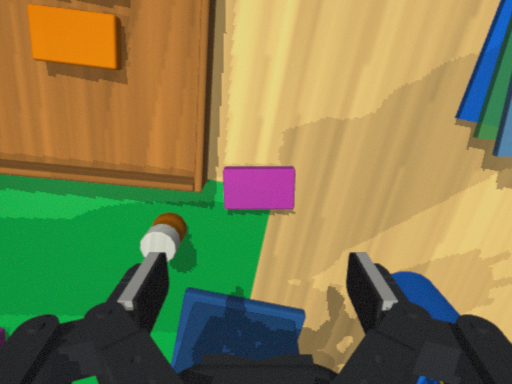

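Violet is at (259,188). The left finger would meet the tray's corner on a lengthwise grip, so I'll grip it across its width with the tool turned 90°.

```bash
python3 -m pendant '[0,0,0,0,0,-10,0,0,0,0,0,-20,0,0,0,0,0,-30,0,0,0,0,0,-40,0,0,0,0,0,-45]' 0.06 >/dev/null
python3 -m pendant '[0,0,0,0,0,-10,0,0,0,0,0,-20,0,0,0,0,0,-30,0,0,0,0,0,-40,0,0,0,0,0,-45]' >/dev/null
python3 -m pendant '[0,0,0,0,0,0,0,0,0,0,0,0]' |sed -n 2,3p
python3 - <<'E'
from h import *
im,K,T=load('vio')
for b in blobs(im,K,T,'amber',.017,300): print(*b)
im,K,T=snap('wrist')
for b in blobs(im,K,T,'violet',.010,300): print(*b)
print(go((.616,.233,.003),191))
E
```

```text
ee_pos: [0.6152, 0.2321, 0.1185]
ee_rot: [[-0.982, -0.19, 0.0], [-0.19, 0.982, -0.0], [-0.0, -0.0, -1.0]]
amber [105.  89.] 483 284 161 138 6
violet [258. 186.] 615 232 60 35 11
[-0.0009, 0.0009, 0.1155, -0.0, 0.0, -0.1]
```

```bash
python3 -m pendant '[0,0,0.05,0,0,0, 0,0,0.09,0,0,0,0,0,0.11,0,0,0,0,0,0.115,0,0,0,0,0,0.115,0,0,0]' |sed -n 2p\;4p
python3 -m pendant '[0,0,0,0,0,0,0,0,0,0,0,0,0,0,0,0,0,0,0,0,0,0,0,0]' 0.01
python3 -m pendant '[0,0,-0.04,0,0,0, 0,0,-0.09,0,0,5, 0.05,0,-0.11,0,0,15, 0.1,0,-0.11,0,0,25,0.14,0,-0.11,0,0,35]' |tail -2
python3 -m pendant '[0,0,0,0,0,10,0,0,0,0,0,20,0,0,0,0,0,30,0,0,0,0,0,40,0,0,0,0,0,50]' |tail -2
python3 -m pendant '[0,0,0,0,0,10,0,0,0,0,0,11.3,0,0,0,0,0,11.3,0,0,0,0,0,11.3]' |tail -2
python3 - <<'E'
from h import *
print(readout.observe()['ee_pos'])
im,K,T=snap('wrist','vio2',1)
print(go((.469,.262,.010),94.7))
E
```

```text
ee_pos: [0.616, 0.2323, 0.0045]
ft_force: [0.3, 0.1, -0.1]
time: 17.12
ee_pos: [0.6164, 0.2323, 0.0053]
ee_rot: [[-0.982, -0.191, 0.003], [-0.191, 0.982, 0.001], [-0.003, 0.001, -1.0]]
ft_force: [-1.2, -0.6, 6.5]
width: 0.0338
grasp_force: 60.2
width: 0.0339
grasp_force: 60.0
width: 0.0341
grasp_force: 60.0
width: 0.0339
grasp_force: 60.0
[0.47803826 0.20498387 0.11340773]
[0.0576, -0.0042, 0.1034, -0.0, -0.0, 0.1]
```

View pics/vio2.png

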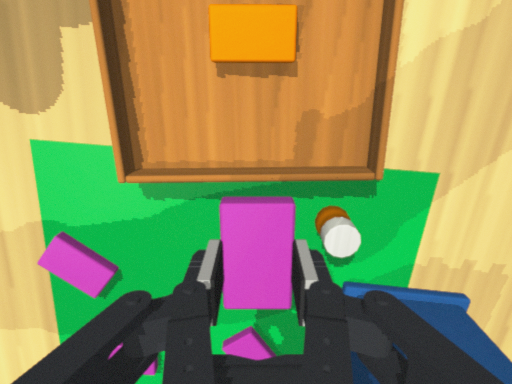

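The tray space between amber (row 62) and the near wall (row 168) is clear. I'll lower there.

```bash
python3 - <<'E'
from h import *
im,K,T=load('vio2')
print(w(K,T,[(253,61)],.007),w(K,T,[(253,168)],.02))
E
python3 -m pendant '[0.03,-0.002,0,0,0,0,0.056,-0.004,0.02,0,0,0,0.056,-0.004,0.07,0,0,0,0.056,-0.004,0.095,0,0,0,0.056,-0.004,0.1,0,0,0]'|sed -n 2p\;4p
python3 -m pendant '[0,0,0.0,0,0,0,0,0,0.001,0,0,0]'|sed -n 2p\;4p
```

```text
[[0.46709121 0.30275564 0.007     ]] [[0.47343037 0.22566569 0.02      ]]
ee_pos: [0.4683, 0.2598, 0.0117]
ft_force: [0.4, 0.6, 0.1]
ee_pos: [0.4705, 0.261, 0.0138]
ft_force: [-0.1, -0.2, -0.4]
```

```bash
python3 -m pendant '[0.002,0,0.001,0,0,0,0.002,0,0.002,0,0,0]'|sed -n 2p\;4p
python3 -m pendant '[0,0,0.001,0,0,0,0,0,0.001,0,0,0]'|sed -n 2p\;4p
```

```text
ee_pos: [0.4698, 0.2629, 0.0112]
ft_force: [-4.4, -2.6, 14.7]
ee_pos: [0.4697, 0.2629, 0.0112]
ft_force: [-6.2, -3.9, 16.8]
```

```bash
python3 -m pendant '[0,0,-0.001,0,0,0,0,0,-0.001,0,0,0,0,0,-0.001,0,0,0]' 0.055|sed -n 4,5p
python3 -m pendant '[0,0,-0.05,0,0,0,0,0,-0.11,0,0,0,0,0,-0.17,0,0,0,0,0,-0.23,0,0,0,-0.02,0.01,-0.28,0,0,4.7]' >/dev/null
python3 -m pendant '[-0.05,0.03,-0.03,0,0,0,-0.1,0.06,-0.05,0,0,0,-0.15,0.09,-0.05,0,0,0,-0.2,0.12,-0.05,0,0,0,-0.2,0.12,-0.05,0,0,0]' >/dev/null
python3 -m pendant '[0,0,0,0,0,0,0,0,0,0,0,0]' |sed -n 2,3p
python3 - <<'E'
from h import *
im,K,T=snap('wrist','lathe',1.56)
im,K,T=snap('top')
for c in('amber','violet','red'):
  for b in blobs(im,K,T,c,.017,40): print(*b)
E
```

```text
ft_force: [0.2, -0.2, -0.2]
width: 0.0549
ee_pos: [0.6003, 0.0452, 0.3407]
ee_rot: [[-0.003, 1.0, 0.0], [1.0, 0.003, 0.0], [0.0, 0.0, -1.0]]
amber [312. 219.] 445 -228 77 13 -2
amber [149. 216.] 463 319 68 38 6
violet [210. 257.] 321 114 58 34 -34
violet [166. 214.] 468 261 59 35 -85
red [361. 244.] 354 -388 79 52 -47
red [  9. 171.] 625 810 65 54 -13
red [289. 149.] 686 -158 48 14 89
```

View pics/lathe.png

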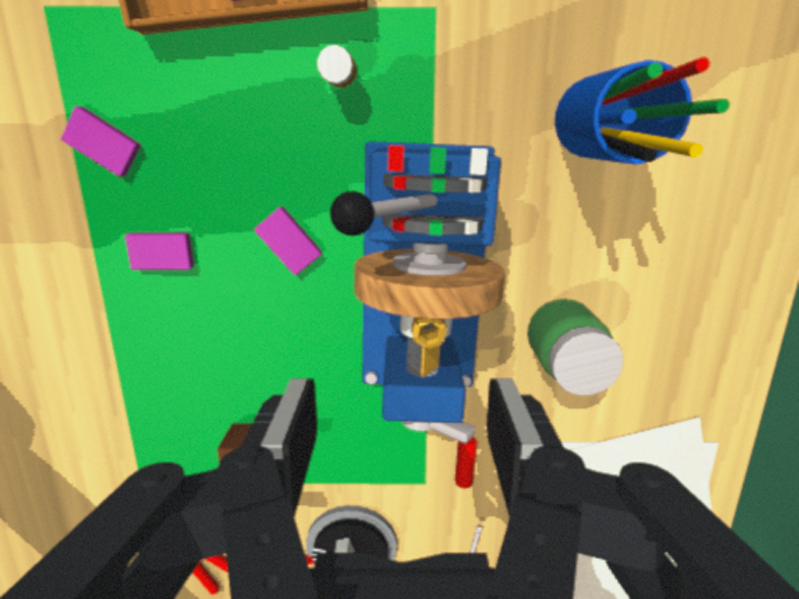

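Features in the picture: socket mouth at (429,331), knob at (352,213), pin from (469,443) to (465,483), gearbox corners near (368,145), (496,155) and (490,243), bearing block edge at rows 388–421, and white base screws at (371,379) and (466,381).

Run:
```python
from h import *
im,K,T=load('lathe')
f=lambda n,P,z:print(n,w(K,T,np.array(P)/1.56,z)[:,:2].round(4).tolist())
f('socket',[(429,331)],.139)
f('block388/421',[(385,388),(470,390),(383,420),(464,422)],.122)
f('gear',[(368,145),(496,155),(490,243)],.1)
f('knob',[(352,213)],.165)
for z in(.1,.11,.12,.13): f('pin%g'%z,[(468,441),(464,485)],z)
f('screws',[(371,379),(466,381)],.012)
f('wheel top',[(357,283),(503,283)],.09)
O=np.array([.619,-.04,0])
def L(x,y,z): return O+[x,y,z]
for n,P in dict(socket=L(0,20,139),bt=[L(-35,-35,122),L(35,-35,122),L(-35,-70,122),L(35,-70,122)]).items():
    pass
q=lambda P:(px(K,T,O+np.array(P)/1000)*1.56).round().tolist()
print('pred socket',q([0,20,139]),'block',q([[-35,-35,122],[35,-35,122],[-35,-70,122],[35,-70,122]]),'gear',q([[-50,150,100],[50,150,100],[50,80,100],[-50,80,100]]))
h=cv2.cvtColor(im,cv2.COLOR_RGB2HSV);m=cv2.inRange(h,(0,150,80),(6,255,255))|cv2.inRange(h,(170,150,80),(180,255,255))
n,l,s,c=cv2.connectedComponentsWithStats(m);print([(s[i].tolist(),(c[i]*1.56).round().tolist()) for i in range(1,n) if s[i][4]>80])
```

```text
socket [[0.622, -0.0158]]
block388/421 [[0.5878, -0.074], [0.6582, -0.0758], [0.5858, -0.1046], [0.6546, -0.1064]]
gear [[0.5759, 0.1176], [0.6718, 0.1107], [0.6714, 0.0435]]
knob [[0.5689, 0.0773]]
pin0.1 [[0.6625, -0.1408], [0.661, -0.1896]]
pin0.11 [[0.6608, -0.1338], [0.6594, -0.1813]]
pin0.12 [[0.6592, -0.1268], [0.6578, -0.173]]
pin0.13 [[0.6576, -0.1197], [0.6562, -0.1648]]
screws [[0.569, -0.1247], [0.6711, -0.1269]]
wheel top [[0.564, 0.007], [0.6862, 0.0073]]
pred socket [[425.0, 336.0]] block [[380.0, 389.0], [465.0, 389.0], [381.0, 425.0], [463.0, 426.0]] gear [[359.0, 156.0], [492.0, 156.0], [487.0, 247.0], [361.0, 247.0]]
[([387, 37, 68, 30, 384], [666.0, 78.0]), ([249, 93, 10, 17, 167], [395.0, 158.0]), ([292, 280, 13, 33, 311], [465.0, 463.0]), ([132, 356, 15, 11, 88], [218.0, 561.0]), ([123, 360, 17, 21, 152], [205.0, 578.0])]
```

```bash
python3 -m pendant '[-0.05,0.015,0.02,0,0,0,-0.1,0.03,0.04,0,0,0,-0.15,0.045,0.07,0,0,0,-0.19,0.057,0.09,0,0,0,-0.19,0.057,0.09,0,0,0]' 0.045 >/dev/null
python3 -m pendant '[0,0,0,0,0,0,0,0,0,0,0,0]' |sed -n 2,3p
python3 - <<'E'
from h import *
im,K,T=snap('wrist','pin',1)
h=cv2.cvtColor(im,cv2.COLOR_RGB2HSV);m=cv2.inRange(h,(0,150,80),(6,255,255))|cv2.inRange(h,(170,150,80),(180,255,255))
n,l,s,c=cv2.connectedComponentsWithStats(m)
for i in range(1,n):
  if s[i][4]>150: print(s[i],w(K,T,[c[i]],.127).round(4))
print(go((.657,-.1445,.109),90))
E
```

```text
ee_pos: [0.6582, -0.1445, 0.2516]
ee_rot: [[-0.003, 1.0, 0.002], [1.0, 0.003, 0.0], [0.0, 0.002, -1.0]]
[247 158  19  51 853] [[ 0.6574 -0.145   0.127 ]]
[ 30 293  54  45 944] [[ 0.4495 -0.2843  0.127 ]]
[0.0002, -0.0015, 0.1426, 0.1, -0.0, 0.1]
```

```bash
python3 -m pendant '[0,0,0.05,0,0,0,0,0,0.1,0,0,0,0,-0.001,0.13,0,0,0,0,-0.001,0.142,0,0,0,0,-0.001,0.142,0,0,0]' |sed -n 2p\;4p
python3 -m pendant '[0,0,0,0,0,0,0,0,0,0,0,0,0,0,0,0,0,0]' 0.022|sed -n 2p\;4,6p
python3 -m pendant '[0,-0.0062,-0.0058,0,0,0,0,-0.013,-0.010,0,0,0,0,-0.0207,-0.0135,0,0,0,0,-0.0285,-0.0155,0,0,0,0,-0.039,-0.0163,0,0,0]' |sed -n 2p\;4,6p
python3 -m pendant '[0,0,0,0,0,0,0,0,0,0,0,0]' |sed -n 2p\;4,6p
python3 - <<'E'
from h import *
im,K,T=snap('wrist','pin2',1)
h=cv2.cvtColor(im,cv2.COLOR_RGB2HSV);m=cv2.inRange(h,(0,150,80),(6,255,255))|cv2.inRange(h,(170,150,80),(180,255,255))
n,l,s,c=cv2.connectedComponentsWithStats(m)
for i in range(1,n):
  if s[i][4]>150: print(s[i],w(K,T,[c[i]],.1455).round(4))
E
```

```text
ee_pos: [0.6571, -0.1461, 0.1088]
ft_force: [-0.5, -0.8, 0.6]
ee_pos: [0.6574, -0.1467, 0.1092]
ft_force: [0.5, 0.4, -0.9]
width: 0.022
grasp_force: 0.0
ee_pos: [0.619, -0.1467, 0.1264]
ft_force: [3.5, 0.1, 2.0]
width: 0.022
grasp_force: 1.7
ee_pos: [0.6176, -0.1469, 0.1244]
ft_force: [1.9, 0.2, 0.3]
width: 0.0219
grasp_force: 0.5
[ 244  224   39   96 3209] [[ 0.6202 -0.1424  0.1455]]
[  0 365  29  19 383] [[ 0.4927 -0.2041  0.1455]]
```

```bash
python3 -m pendant '[0,0,0,0,0,0,0,0,0,0,0,0,0,0,0,0,0,0]' 0.045|sed -n 4p
python3 -m pendant '[0,0,-0.03,0,0,0,0,0,-0.061,0,0,0,0.03,0.002,-0.061,0,0,0,0.047,0.004,-0.061,0,0,0,0.047,0.004,-0.061,0,0,0]' >/dev/null
python3 -m pendant '[0,0,0,0,0,0,0,0,0,0,0,0]' |sed -n 2,3p
python3 - <<'E'
from h import *
im,K,T=snap('wrist','sock',1)
p=px(K,T,[.6218,-.0165,.139])[0];print(p,T[:3,3])
a,b=p.astype(int)
c=im[max(b-40,0):b+50,a-45:a+45];cv2.imwrite('pics/sockc.png',cv2.resize(c[:,:,::-1],None,fx=6,fy=6,interpolation=cv2.INTER_CUBIC));print(max(b-40,0),a-45,c.shape)
E
```

```text
ft_force: [0.4, -0.0, -0.3]
ee_pos: [0.6217, -0.1012, 0.1852]
ee_rot: [[0.002, 1.0, -0.001], [1.0, -0.002, -0.0], [-0.0, -0.001, -1.0]]
[256.4860488   79.91408887] [ 0.62217673 -0.01840105  0.32749406]
39 211 (90, 90, 3)
```

View pics/sockc.png

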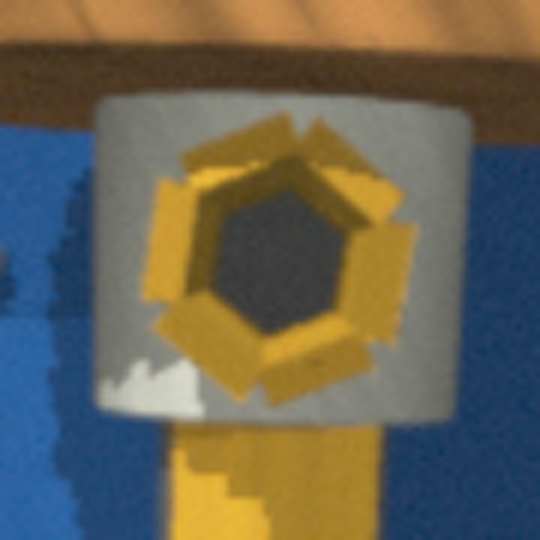

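The flat faces up and the socket centre is at crop pixel (280,262). The wall normals sit about 8° clockwise from world x. I'll turn those edges into world angles.

```bash
python3 - <<'E'
from h import *
im,K,T=load('sock')
E=[((415,225),(398,345)),((160,180),(145,300)),((185,160),(290,115)),((265,405),(370,360)),((320,120),(400,195)),((155,320),(245,400))]
C=[]
for e in E:
    P=w(K,T,np.array(e)/6+[211,39],.139)[:,:2];C+=list(P);d=P[1]-P[0];print(round((np.degrees(np.arctan2(d[1],d[0]))+90+30)%60-30,1),end=' ')
print(cv2.minEnclosingCircle((np.array(C)*1000).astype(np.float32)),np.mean(C,0))
print('bar flat',w(K,T,np.array([(275,480)])/6+[211,39],.108))
im,K,T=load('wa')
h=cv2.cvtColor(im,cv2.COLOR_RGB2HSV);m=cv2.inRange(h,(8,170,100),(20,255,255));n,l,s,c=cv2.connectedComponentsWithStats(m)
i=[i for i in range(1,n) if 240<c[i][0]<310 and 100<c[i][1]<150 and s[i][4]>100]
for k in i:
  W=w(K,T,np.argwhere(l==k)[:,::-1],.105)[:,:2].astype(np.float32)*1000;print('key',s[k],cv2.minAreaRect(W))
E
python3 -c "
from h import *
print(go((.437,-.2135,.24),-3.8))"
```

```text
-7.3 -8.8 -8.5 -7.6 -10.8 -10.9 ((622.52001953125, -18.114484786987305), 13.436561584472656) [ 0.62236882 -0.01798078]
bar flat [[ 0.62191368 -0.04138854  0.108     ]]
key [253 121  47  13 464] ((437.1005554199219, -212.85350036621094), (17.630573272705078, 73.58386993408203), 87.67424774169922)
[-0.1128, -0.1846, -0.0546, -0.0, 0.0, 93.7]
```

```bash
python3 -m pendant '[-0.01,-0.03,-0.05,0,0,10,-0.03,-0.07,-0.055,0,0,20,-0.06,-0.11,-0.055,0,0,30,-0.09,-0.15,-0.055,0,0,40,-0.113,-0.185,-0.055,0,0,50]' 0.05 >/dev/null
python3 -m pendant '[0,0,0,0,0,10,0,0,0,0,0,20,0,0,0,0,0,30,0,0,0,0,0,40,0,0,0,0,0,43]' >/dev/null
python3 -m pendant '[0,0,0,0,0,0,0,0,0,0,0,0]' |sed -n 2,3p
python3 - <<'E'
from h import *
im,K,T=snap('wrist','key',1)
for b in blobs(im,K,T,'amber',.105,300): print(*b)
print(go((.437,-.2132,.08),-3),readout.observe()['joints'].round(0) if hasattr(readout.observe()['joints'],'round') else '')
h=cv2.cvtColor(im,cv2.COLOR_RGB2HSV);m=cv2.inRange(h,(8,170,100),(20,255,255));n,l,s,c=cv2.connectedComponentsWithStats(m)
for k in range(1,n):
  if s[k][4]>300:
    P=np.argwhere(l==k)[:,::-1];W=w(K,T,P,.105)[:,:2].astype(np.float32)*1000;print(s[k],c[k],W.min(0),W.max(0))
E
```

```text
ee_pos: [0.4368, -0.2129, 0.2406]
ee_rot: [[0.999, -0.051, 0.0], [-0.051, -0.999, 0.0], [0.0, -0.0, -1.0]]
amber [257. 175.] 439 -211 75 26 -7
[0.0002, 0.0003, 0.1606, -0.0, -0.0, 0.0] [ 52.   6. -32.  98.   4.  77. -74.]
[ 240  136   32   80 1228] [258.03583062 174.35830619] [ 400.88464 -226.92513] [ 476.48746 -196.91663]
```

```bash
python3 -m pendant '[0.001,-0.0005,0.05,0,0,0,0.001,-0.0005,0.1,0,0,0,0.001,-0.0005,0.14,0,0,0,0.001,-0.0005,0.16,0,0,0,0.001,-0.0005,0.16,0,0,0]' |sed -n 2p\;4p
python3 -m pendant '[0,0,0,0,0,0,0,0,0,0,0,0,0,0,0,0,0,0,0,0,0,0,0,0]' 0.0|sed -n 2p\;4,6p
python3 -m pendant '[0,0,-0.05,0,0,0,0,0,-0.1,0,0,0,0,0,-0.15,0,0,0,0,0,-0.18,0,0,0,0,0,-0.18,0,0,0]' |sed -n 2p\;4,6p
python3 -m pendant '[0,0,0,0,0,0,0,0,0,0,0,0]'  |sed -n 2,3p
python3 - <<'E'
from h import *
im,K,T=snap('wrist','held',1.2)
o=readout.observe();z=o['ee_pos'][2]+.025
h=cv2.cvtColor(im,cv2.COLOR_RGB2HSV);m=cv2.inRange(h,(8,170,100),(20,255,255));n,l,s,c=cv2.connectedComponentsWithStats(m)
for k in range(1,n):
  if s[k][4]>200:
    P=np.argwhere(l==k)[:,::-1];W=w(K,T,P,z)-o['ee_pos'];W=W@o['ee_rot'];print(s[k],c[k],W.min(0)*1000,W.max(0)*1000)
im=get_image('side');cv2.imwrite('pics/sideh.png',im[:,:,::-1])
E
```

```text
ee_pos: [0.4368, -0.2117, 0.0793]
ft_force: [0.0, -0.3, -0.2]
ee_pos: [0.4389, -0.2127, 0.0819]
ft_force: [0.1, -0.4, 6.6]
width: 0.0128
grasp_force: 61.6
ee_pos: [0.4391, -0.2126, 0.2631]
ft_force: [-0.0, -0.2, -1.5]
width: 0.0129
grasp_force: 60.7
ee_pos: [0.4372, -0.212, 0.2591]
ee_rot: [[0.999, -0.052, -0.002], [-0.052, -0.999, 0.001], [-0.002, -0.001, -1.0]]
[ 241  195   33  155 4525] [257.10475138 271.19491713] [-36.02134769  -6.74429464 -25.09050132] [ 41.48139573   6.9390082  -24.92046838]
```

View pics/held.png

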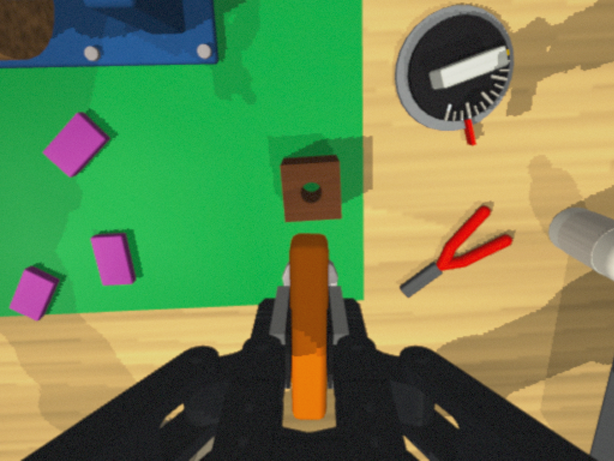

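Key is held centred; stand hole is at (311,191). Moving over the setscrew.

```bash
python3 -m pendant '[0.034,-0.04,0,0,0,-10,0.069,-0.08,0,0,0,-20,0.103,-0.12,0,0,0,-30,0.138,-0.16,0,0,0,-40,0.173,-0.202,0,0,0,-50]' >/dev/null
python3 -m pendant '[0,0,0,0,0,-4,0,0,0,0,0,-4,0,0,0,0,0,-4,0,0,0,0,0,-4]'  |sed -n 2,3p
python3 - <<'E'
from h import *
print(go((.6213,-.019,.222),51))
im,K,T=load('held');print('hole',w(K,T,[(311/1.2,191/1.2)],.048),'standtop',w(K,T,np.array([(282,160),(337,157),(341,217),(287,221)])/1.2,.048).mean(0))
im,K,T=snap('wrist','ins',1)
print('screw px',px(K,T,[.6223,-.0178,.139]))
E
```

```text
ee_pos: [0.621, -0.0206, 0.2608]
ee_rot: [[0.631, 0.776, 0.0], [0.776, -0.631, -0.001], [-0.0, 0.001, -1.0]]
[0.0015, -0.0009, 0.0388, 0.0, 0.0, -0.1]
hole [[ 0.43803912 -0.21431755  0.048     ]] standtop [ 0.43941247 -0.2151182   0.048     ]
screw px [[255.61065068 180.02290055]]
```

```bash
python3 -m pendant '[0.001,-0.001,0.02,0,0,0,0.001,-0.001,0.038,0,0,0,0.001,-0.001,0.043,0,0,0,0.001,-0.001,0.047,0,0,0,0.001,-0.001,0.047,0,0,0]'  |sed -n 2p\;4p
python3 -m pendant '[0,0,0.003,0,0,0,0,0,0.006,0,0,0,0,0,0.008,0,0,0]'  |sed -n 2p\;4p
python3 -m pendant '[0,0,0.002,0,0,0,0,0,0.004,0,0,0,0,0,0.004,0,0,0]'  |sed -n 2p\;4p
```

```text
ee_pos: [0.6212, -0.0182, 0.2138]
ft_force: [-0.4, 0.1, -1.1]
ee_pos: [0.6216, -0.0177, 0.206]
ft_force: [0.6, 2.1, 2.2]
ee_pos: [0.6215, -0.0169, 0.2019]
ft_force: [2.8, 4.8, 0.8]
```

```bash
python3 -m pendant '[0.0008,0,0.002,0,0,0,0.0008,0,0.004,0,0,0,0.0008,0,0.006,0,0,0]'  |sed -n 2p\;4p
python3 -m pendant '[0.0003,0,0.003,0,0,0,0.0003,0,0.006,0,0,0,0.0003,0,0.006,0,0,0]'  |sed -n 2p\;4p
python3 -c "
from h import *
o=readout.observe();print(o['torque'],o['width'])"
```

```text
ee_pos: [0.6219, -0.0166, 0.1957]
ft_force: [1.8, 5.3, 1.9]
ee_pos: [0.6219, -0.0166, 0.1892]
ft_force: [3.1, 5.0, -1.2]
[ 1.38014404 -0.93310053  0.01793647] 0.012776431555626211
```

```bash
python3 -m pendant '[0.0005,0,0,0,0,6,0.0005,0,0,0,0,13,0.0005,0,0,0,0,20,0.0005,0,0,0,0,25,0.0005,0,0,0,0,25]'  |sed -n 2p\;4,5p
python3 -c "
from h import *
o=readout.observe();print(o['torque'],np.degrees(np.arctan2(o['ee_rot'][1][0],o['ee_rot'][0][0])))"
```

```text
ee_pos: [0.6225, -0.0167, 0.1892]
ft_force: [4.7, 3.9, -1.9]
width: 0.0126
[ 1.10452577 -1.28016834  0.03268083] 25.940278372923967
```

```bash
python3 -m pendant '[0.0007,0,0,0,0,6,0.0007,0,0,0,0,13,0.0007,0,0,0,0,20,0.0007,0,0,0,0,25,0.0007,0,0,0,0,25]'  |sed -n 2p\;4,5p
python3 -c "
from h import *
o=readout.observe();print(o['torque'],np.degrees(np.arctan2(o['ee_rot'][1][0],o['ee_rot'][0][0])))"
python3 -m pendant '[0.0003,0,0,0,0,6,0.0003,0,0,0,0,13,0.0003,0,0,0,0,18,0.0003,0,0,0,0,20,0.0003,0,0,0,0,20]'  |sed -n 2p\;4,5p
python3 -c "
from h import *
o=readout.observe();print(o['torque'],np.degrees(np.arctan2(o['ee_rot'][1][0],o['ee_rot'][0][0])),o['joints'])"
```

```text
ee_pos: [0.6232, -0.017, 0.1892]
ft_force: [4.6, 1.7, -1.9]
width: 0.0126
[ 0.67723092 -1.35656358  0.02428478] 0.9039565479958059
ee_pos: [0.6233, -0.0176, 0.1892]
ft_force: [4.9, 0.9, -3.5]
width: 0.0128
[ 0.15018059 -1.51671397 -0.0081508 ] -19.020364778202506 [  21.30553436   26.28114285  -31.78692993   81.23774442   13.94147884
   76.37922122 -120.11706927]
```

```bash
for i in 1; do python3 -m pendant '[0,0,0,0,0,4,0,0,0,0,0,4,0,0,0,0,0,4]' >/dev/null; python3 -c "
from h import *
o=readout.observe();print(np.round(o['torque'],3),o['ft_force'],np.degrees(np.arctan2(o['ee_rot'][1][0],o['ee_rot'][0][0])))"; done
python3 -m pendant '[0,0,0,0,0,4,0,0,0,0,0,4,0,0,0,0,0,4]' >/dev/null; python3 -c "
from h import *
o=readout.observe();print(np.round(o['torque'],3),o['ft_force'],np.degrees(np.arctan2(o['ee_rot'][1][0],o['ee_rot'][0][0])))"
python3 -m pendant '[0,0,0,0,0,4,0,0,0,0,0,4,0,0,0,0,0,4]' >/dev/null; python3 -c "
from h import *
o=readout.observe();print(np.round(o['torque'],3),o['ft_force'],np.degrees(np.arctan2(o['ee_rot'][1][0],o['ee_rot'][0][0])))"
```

```text
[ 0.074 -1.474 -0.005] [ 4.84802383 -0.08561781 -3.22828948] -22.998800123397327
[-0.    -1.486  0.027] [ 4.83822372 -0.15961647 -2.9738875 ] -26.998292160023382
[-0.043 -1.433  0.067] [ 4.51330962  0.54486906 -3.13272508] -31.008919553960364
```

```bash
python3 -m pendant '[0,0,0,0,0,3,0,0,0,0,0,3,0,0,0,0,0,3]' >/dev/null; python3 -c "
from h import *
o=readout.observe();print(np.round(o['torque'],3),o['ft_force'],np.degrees(np.arctan2(o['ee_rot'][1][0],o['ee_rot'][0][0])))"
python3 -m pendant '[0,0,0,0,0,3,0,0,0,0,0,3,0,0,0,0,0,3]' >/dev/null; python3 -c "
from h import *
o=readout.observe();print(np.round(o['torque'],3),o['ft_force'],np.degrees(np.arctan2(o['ee_rot'][1][0],o['ee_rot'][0][0])))"
```

```text
[-0.133 -1.433 -0.022] [ 5.83745679 -0.91936748 -3.22137333] -34.01030272967444
[-0.138 -1.475  0.007] [ 4.36538532  0.72205858 -3.07429778] -37.015185146592316
```

```bash
python3 -m pendant '[0,0,0,0,0,4,0,0,0,0,0,4,0,0,0,0,0,4]' |tail -2; python3 -c "
from h import *
o=readout.observe();print(np.round(o['torque'],3),o['ft_force'],np.degrees(np.arctan2(o['ee_rot'][1][0],o['ee_rot'][0][0])))"
python3 -m pendant '[0,0,0,0,0,4,0,0,0,0,0,4,0,0,0,0,0,4]'|tail -2; python3 -c "
from h import *
o=readout.observe();print(np.round(o['torque'],3),o['ft_force'],np.degrees(np.arctan2(o['ee_rot'][1][0],o['ee_rot'][0][0])))"
```

```text
width: 0.0132
grasp_force: 60.3
[-0.236 -1.418  0.037] [ 4.92478261 -0.97979075 -2.84203642] -41.02131038726827
width: 0.0129
grasp_force: 60.3
[-0.38  -1.467  0.089] [ 4.40695772 -1.74903974 -2.25889008] -44.990134320368234
```

```bash
python3 -m pendant '[0,0,0,0,0,4,0,0,0,0,0,4,0,0,0,0,0,4]' |tail -2; python3 -c "
from h import *
o=readout.observe();print(np.round(o['torque'],3),o['ft_force'],np.degrees(np.arctan2(o['ee_rot'][1][0],o['ee_rot'][0][0])))"
python3 - <<'E'
from h import *
im,K,T=snap('wrist','tight',1);o=readout.observe()
z=o['ee_pos'][2]+.025
h=cv2.cvtColor(im,cv2.COLOR_RGB2HSV);m=cv2.inRange(h,(8,170,100),(20,255,255));n,l,s,c=cv2.connectedComponentsWithStats(m)
for k in range(1,n):
  if s[k][4]>500:
    P=np.argwhere(l==k)[:,::-1];t=P[P[:,1]<230];vx=cv2.fitLine(P.astype(np.float32),cv2.DIST_L2,0,.01,.01).ravel();print(s[k],c[k],vx,np.degrees(np.arctan2(vx[0],vx[1])))
im,K,T=load('held');h=cv2.cvtColor(im,cv2.COLOR_RGB2HSV);m=cv2.inRange(h,(8,170,100),(20,255,255));n,l,s,c=cv2.connectedComponentsWithStats(m)
for k in range(1,n):
  if s[k][4]>500:
    P=np.argwhere(l==k)[:,::-1];vx=cv2.fitLine(P.astype(np.float32),cv2.DIST_L2,0,.01,.01).ravel();print(s[k],c[k],vx,np.degrees(np.arctan2(vx[0],vx[1])))
E
```

```text
width: 0.0126
grasp_force: 60.4
[-0.489 -1.401  0.147] [ 5.12856535 -2.08970433 -1.37690876] -48.99464457714416
[ 240  190   37  159 4652] [257.43981083 268.24226139] [ 5.2876869e-04 -9.9999988e-01  2.5743982e+02  2.6824225e+02] 179.9697
[ 241  195   33  155 4525] [257.10475138 271.19491713] [4.6606461e-04 9.9999988e-01 2.5710474e+02 2.7119492e+02] 0.026703535
```

```bash
python3 -m pendant '[0,0,0,0,0,-5,0,0,0,0,0,-8,0,0,0,0,0,-8]' |sed -n 4p
python3 -m pendant '[0,0,-0.01,0,0,0,0,0,-0.03,0,0,0,0,0,-0.05,0,0,0,0,0,-0.075,0,0,0,0,0,-0.075,0,0,0]' |sed -n 2p\;4,6p
python3 -m pendant '[-0.015,0.012,0,0,0,-10,-0.03,0.025,0,0,0,-20,-0.05,0.038,0,0,0,-30,-0.065,0.051,0,0,0,-38,-0.065,0.051,0,0,0,-38]' >/dev/null
python3 -m pendant '[0,0,0,0,0,0,0,0,0,0,0,0]' |sed -n 2,3p
python3 - <<'E'
from h import *
im,K,T=snap('wrist','sock2',1)
p=px(K,T,[.6223,-.0178,.139])[0];a,b=p.astype(int);print(p,T[:3,3])
y=max(b-35,0);c=im[y:y+70,a-35:a+35];cv2.imwrite('pics/sock2c.png',cv2.resize(c[:,:,::-1],None,fx=7,fy=7,interpolation=cv2.INTER_CUBIC));print(y,a-35)
E
```

```text
ft_force: [5.0, -1.4, -2.0]
ee_pos: [0.6233, -0.0171, 0.266]
ft_force: [-0.7, -0.4, -1.7]
width: 0.0128
grasp_force: 61.8
ee_pos: [0.5408, -0.0126, 0.2641]
ee_rot: [[0.999, -0.054, -0.001], [-0.054, -0.999, 0.0], [-0.001, -0.0, -1.0]]
[257.97651437  85.77120312] [ 0.62387748 -0.01724086  0.40635061]
50 222
```

View pics/sock2c.png

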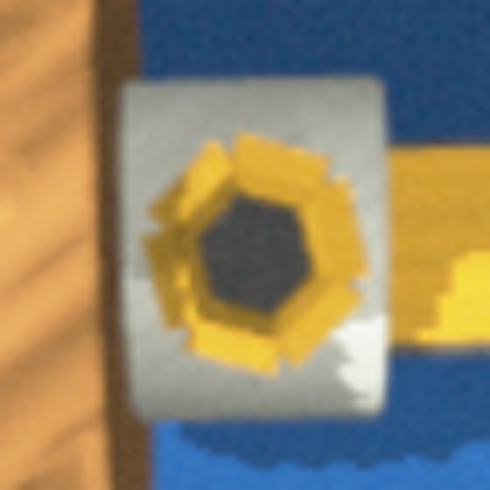

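Run:
```python
from h import *
im,K,T=load('sock2')
for e in [((237,133),(328,160)),((345,180),(367,278)),((188,350),(278,373)),((145,238),(172,325)),((150,205),(215,142)),((285,362),(360,293))]:
    P=w(K,T,np.array(e)/7+[222,50],.139)[:,:2];d=P[1]-P[0];print(round((np.degrees(np.arctan2(d[1],d[0]))+90)%60-60,1),end=' ')
print(go((.437,-.2135,.265),-3))
```

```text
-18.6 -18.9 -16.9 -15.7 -21.0 -21.4 [-0.093, 0.2063, -0.0009, -0.0, 0.0, -0.1]
```

The wall angle puts the screw near 77° (about 1.34 rad), which is close to the threshold. I'll re-insert the key and turn again to make sure it reaches the stop.

```bash
python3 -m pendant '[0.02,0,0,0,0,-10,0.04,0,0,0,0,-20,0.06,0,0,0,0,-30,0.083,0,0,0,0,-40,0.083,0,0,0,0,-44]' >/dev/null
python3 -m pendant '[0,0,0,0,0,0,0,0,0,0,0,0]' |sed -n 1,3p
python3 -c "
from h import *
print(go((.6238,-.0165,.216),41.3))"
```

```text
time: 41.1
ee_pos: [0.6234, -0.0167, 0.2645]
ee_rot: [[0.756, 0.655, -0.0], [0.655, -0.756, 0.0], [-0.0, -0.0, -1.0]]
[0.0004, 0.0001, 0.0485, -0.0, 0.0, -0.4]
```

```bash
python3 -m pendant '[0,0,0.02,0,0,0,0,0,0.04,0,0,0,0,0,0.047,0,0,0,0,0,0.05,0,0,0,0,0,0.05,0,0,0]'  |sed -n 2p\;4p
python3 -m pendant '[0,0,0.004,0,0,0,0,0,0.008,0,0,0,0,0,0.011,0,0,0,0,0,0.011,0,0,0]'  |sed -n 2p\;4p
python3 -m pendant '[0,0,0.003,0,0,0,0,0,0.006,0,0,0,0,0,0.010,0,0,0,0,0,0.014,0,0,0,0,0,0.014,0,0,0]'  |sed -n 2p\;4p
python3 -c "
from h import *
o=readout.observe();print(np.round(o['torque'],3))"
```

```text
ee_pos: [0.6237, -0.0167, 0.2153]
ft_force: [-0.9, 1.6, -0.7]
ee_pos: [0.6233, -0.0169, 0.2032]
ft_force: [-0.3, 0.5, -1.7]
ee_pos: [0.6233, -0.0169, 0.1891]
ft_force: [-0.8, 0.2, -1.4]
[-0.02  -0.008  0.009]
```

```bash
python3 -m pendant '[0,0.0002,0,0,0,5,0,0.0003,0,0,0,10,0,0.0003,0,0,0,10]' |sed -n 4,5p; python3 -c "
from h import *
o=readout.observe();print(np.round(o['torque'],3),np.degrees(np.arctan2(o['ee_rot'][1][0],o['ee_rot'][0][0])))"
python3 -m pendant '[0,0.0001,0,0,0,3,0,0.0002,0,0,0,5,0,0.0002,0,0,0,5]' |sed -n 4,5p; python3 -c "
from h import *
o=readout.observe();print(np.round(o['torque'],3),np.degrees(np.arctan2(o['ee_rot'][1][0],o['ee_rot'][0][0])))"
python3 -m pendant '[0,0.0001,0,0,0,3,0,0.0002,0,0,0,5,0,0.0002,0,0,0,5]' |sed -n 4,5p; python3 -c "
from h import *
o=readout.observe();print(np.round(o['torque'],3),np.degrees(np.arctan2(o['ee_rot'][1][0],o['ee_rot'][0][0])))"
python3 -m pendant '[0,0.0001,0,0,0,3,0,0.0002,0,0,0,5,0,0.0002,0,0,0,5]' |sed -n 4,5p; python3 -c "
from h import *
o=readout.observe();print(np.round(o['torque'],3),np.degrees(np.arctan2(o['ee_rot'][1][0],o['ee_rot'][0][0])))"
```

```text
ft_force: [-1.6, 0.4, -1.1]
width: 0.0126
[ 0.206  0.418 -0.048] 31.047220018474494
ft_force: [-1.9, 1.5, -0.3]
width: 0.0125
[0.342 0.576 0.076] 26.07663420814033
ft_force: [-2.5, 1.6, -1.3]
width: 0.0127
[ 0.46   0.733 -0.014] 21.053567730422273
ft_force: [-2.5, 2.2, -2.3]
width: 0.0124
[0.589 0.797 0.081] 16.05607145612457
```

```bash
for k in a; do python3 -m pendant '[0,0.0001,0,0,0,3,0,0.0002,0,0,0,5,0,0.0002,0,0,0,5,0,0.0002,0,0,0,5]' |sed -n 4,5p; python3 -c "
from h import *
o=readout.observe();print(np.round(o['torque'],3),np.degrees(np.arctan2(o['ee_rot'][1][0],o['ee_rot'][0][0])))"; done
python3 -m pendant '[0,0.0001,0,0,0,3,0,0.0002,0,0,0,5,0,0.0002,0,0,0,5,0,0.0002,0,0,0,5]' |sed -n 4,5p; python3 -c "
from h import *
o=readout.observe();print(np.round(o['torque'],3),np.degrees(np.arctan2(o['ee_rot'][1][0],o['ee_rot'][0][0])))"
python3 -m pendant '[0,0.0001,0,0,0,3,0,0.0002,0,0,0,5,0,0.0002,0,0,0,5,0,0.0002,0,0,0,5]' |sed -n 4,5p; python3 -c "
from h import *
o=readout.observe();print(np.round(o['torque'],3),np.degrees(np.arctan2(o['ee_rot'][1][0],o['ee_rot'][0][0])))"
```

```text
ft_force: [-2.9, 3.0, -1.8]
width: 0.013
[0.786 0.854 0.127] 11.06778664712836
ft_force: [-3.9, 3.3, -3.3]
width: 0.0128
[0.926 0.995 0.092] 6.054796322115964
ft_force: [-4.5, 2.8, -2.1]
width: 0.0128
[1.094 1.004 0.152] 1.0639478608749127
```

```bash
python3 -m pendant '[0,0,0,0,0,-5,0,0,0,0,0,-10,0,0,0,0,0,-13,0,0,0,0,0,-13]' |sed -n 4p
python3 -m pendant '[0,0,-0.01,0,0,0,0,0,-0.03,0,0,0,0,0,-0.05,0,0,0,0,0,-0.075,0,0,0,0,0,-0.075,0,0,0]' |sed -n 2p\;4,6p
python3 -c "
from h import *
print(go((.5408,-.0126,.2641),-3))"
```

```text
ft_force: [-3.2, 4.4, -1.6]
ee_pos: [0.626, -0.0193, 0.2679]
ft_force: [-0.2, -0.5, -2.4]
width: 0.0129
grasp_force: 62.3
[-0.0811, -0.027, 0.0032, 0.1, -0.4, 16.9]
```

```bash
python3 -m pendant '[-0.02,-0.007,0,0,0,8,-0.05,-0.015,0.002,0,0,16,-0.081,-0.027,0.002,0,0,16.9,-0.081,-0.027,0.002,0,0,16.9,-0.081,-0.027,0.002,0,0,16.9]' |sed -n 2,3p
python3 - <<'E'
from h import *
im,K,T=snap('wrist','sock3',1)
p=px(K,T,[.6223,-.0178,.139])[0];a,b=p.astype(int);print(p)
y=max(b-35,0);c=im[y:y+70,a-35:a+35];cv2.imwrite('pics/sock3c.png',cv2.resize(c[:,:,::-1],None,fx=7,fy=7,interpolation=cv2.INTER_CUBIC));print(y,a-35)
E
```

```text
ee_pos: [0.5395, -0.0125, 0.2626]
ee_rot: [[0.999, -0.051, 0.001], [-0.051, -0.999, -0.001], [0.001, 0.001, -1.0]]
[258.14564659  84.35456429]
49 223
```

View pics/sock3c.png

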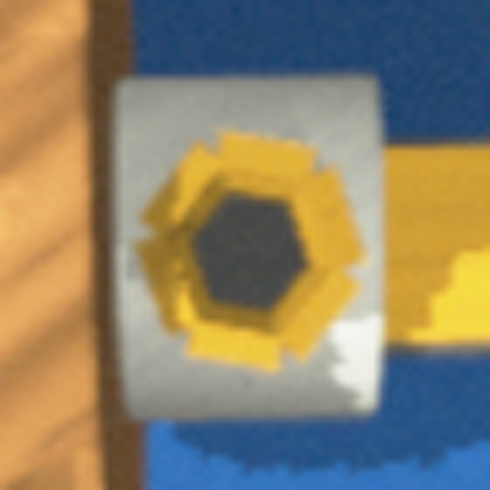

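Run:
```python
from h import *
im,K,T=load('sock3')
for e in [((220,130),(318,150)),((345,165),(365,260)),((188,350),(280,368)),((138,245),(178,330)),((140,220),(212,145)),((285,358),(360,285))]:
    P=w(K,T,np.array(e)/7+[223,49],.139)[:,:2];d=P[1]-P[0];print(round((np.degrees(np.arctan2(d[1],d[0]))+90)%60-60,1),end=' ')
print()
# rectified brass mask -> angular profile, 60deg-phase vs radius
for f in('sock','sock2','sock3'):
    im,K,T=load(f); N=240; g=np.linspace(-15,15,N)/1000
    best=None
    X,Y=np.meshgrid(g,g)
    def rect(cx,cy):
        p=px(K,T,np.c_[X.ravel()+cx,Y.ravel()+cy,np.full(X.size,.139)]).astype(np.float32).reshape(N,N,2)
        return cv2.remap(im,p[...,0],p[...,1],cv2.INTER_CUBIC)
    r=rect(.6223,-.0178);h=cv2.cvtColor(r,cv2.COLOR_RGB2HSV)
    m=cv2.inRange(h,(15,110,60),(35,255,255))
    n,l,s,c=cv2.connectedComponentsWithStats(m);k=1+np.argmax(s[1:,4]); 
    dark=((h[...,1]<90)&(h[...,2]<80)).astype(np.uint8);n2,l2,s2,c2=cv2.connectedComponentsWithStats(dark)
    k2=min((i for i in range(1,n2) if s2[i][4]>500),key=lambda i:np.hypot(*(c2[i]-N/2)))
    cn=max(cv2.findContours((l2==k2).astype(np.uint8),cv2.RETR_EXTERNAL,cv2.CHAIN_APPROX_NONE)[0],key=cv2.contourArea)[:,0]
    d=cn-cn.mean(0);a=np.arctan2(d[:,1],d[:,0]);R_=np.hypot(*d.T)
    z=(R_*np.exp(6j*a)).mean();ph=np.degrees(np.angle(z))/6 # corner dir
    print(f,'corner phase',round(ph,1),'normal',round((ph+30)%60-60,1),'amp',abs(z)/R_.mean(),R_.mean()/N*30,s2[k2])
    cv2.imwrite(f'pics/r_{f}.png',r[:,:,::-1])
```

```text
-13.7 -19.4 -13.6 -7.2 -18.8 -19.6 
sock corner phase 20.9 normal -9.1 amp 0.0671222660076631 5.781144645637777 [  70   71   96   99 6839]
sock2 corner phase 12.9 normal -17.1 amp 0.07840847627677029 5.356870249893547 [  72   76   93   89 5883]
sock3 corner phase 18.6 normal -11.4 amp 0.07268546350705013 5.371075662779081 [  73   76   89   90 5913]
```

The screw now sits slightly looser than before, because backing off with the key wedged dragged it back. I'll re-insert, turn just to the stop, and lift straight out without backing off.

```bash
python3 -m pendant '[0.02,0,0,0,0,-10,0.04,0,0,0,0,-20,0.06,0,0,0,0,-30,0.084,0,0,0,0,-40,0.084,0,0,0,0,-50]' >/dev/null
python3 -m pendant '[0,0,0,0,0,0,0,0,0,0,0,0]' |sed -n 1,3p
python3 -c "
from h import *
print(go((.6235,-.0168,.216),46))"
```

```text
time: 48.52
ee_pos: [0.623, -0.0159, 0.2623]
ee_rot: [[0.684, 0.73, -0.0], [0.73, -0.684, 0.0], [0.0, -0.0, -1.0]]
[-0.0003, 0.001, 0.0463, -0.0, -0.0, 0.9]
```

```bash
python3 -m pendant '[0,0.001,0.02,0,0,0,0,0.001,0.04,0,0,0,0,0.001,0.046,0,0,0,0,0.001,0.048,0,0,0,0,0.001,0.048,0,0,0]'  |sed -n 2p\;4p
python3 -m pendant '[0,0,0.004,0,0,0,0,0,0.008,0,0,0,0,0,0.011,0,0,0,0,0,0.011,0,0,0]'  |sed -n 2p\;4p
python3 -m pendant '[0,0,0.003,0,0,0,0,0,0.006,0,0,0,0,0,0.010,0,0,0,0,0,0.013,0,0,0,0,0,0.013,0,0,0]'  |sed -n 2p\;4p
python3 -c "
from h import *
o=readout.observe();print(np.round(o['torque'],3))"
```

```text
ee_pos: [0.6238, -0.0164, 0.2154]
ft_force: [0.0, 0.7, -2.0]
ee_pos: [0.6233, -0.0166, 0.2032]
ft_force: [0.5, -0.2, -1.4]
ee_pos: [0.6234, -0.0166, 0.1902]
ft_force: [-1.4, -0.1, -0.7]
[ 0.025  0.262 -0.014]
```

```bash
python3 -m pendant '[0,0.0001,0,0,0,7,0,0.0002,0,0,0,14,0,0.0003,0,0,0,20,0,0.0004,0,0,0,25,0,0.0004,0,0,0,25]' |sed -n 2p\;4,5p; python3 -c "
from h import *
o=readout.observe();print(np.round(o['torque'],3),np.degrees(np.arctan2(o['ee_rot'][1][0],o['ee_rot'][0][0])))"
python3 -m pendant '[0,0,0,0,0,2,0,0,0,0,0,3,0,0,0,0,0,3]' |sed -n 2p\;4,5p; python3 -c "
from h import *
o=readout.observe();print(np.round(o['torque'],3),np.degrees(np.arctan2(o['ee_rot'][1][0],o['ee_rot'][0][0])))"
python3 -m pendant '[0,0,-0.01,0,0,0,0,0,-0.03,0,0,0,0,0,-0.05,0,0,0,0,0,-0.075,0,0,0,0,0,-0.075,0,0,0]' |sed -n 2p\;4,6p
python3 -c "
from h import *
print(go((.5398,-.0126,.2635),-3))"
```

```text
ee_pos: [0.6235, -0.0168, 0.1905]
ft_force: [-1.0, -0.0, -2.0]
width: 0.013
[-0.096  0.49  -0.016] 22.135486885149763
ee_pos: [0.6236, -0.0169, 0.1905]
ft_force: [-1.9, -0.8, -2.1]
width: 0.0128
[-0.138  0.63   0.111] 19.108324720021887
ee_pos: [0.6254, -0.0162, 0.2689]
ft_force: [0.2, -0.2, -1.9]
width: 0.0128
grasp_force: 62.3
[-0.0797, -0.0314, 0.0049, 0.0, -0.4, 22.1]
```

```bash
python3 -m pendant '[-0.02,-0.008,0,0,0,10,-0.05,-0.02,0.002,0,0,20,-0.079,-0.031,0.002,0,0,22.1,-0.079,-0.031,0.002,0,0,22.1,-0.079,-0.031,0.002,0,0,22.1]' |sed -n 2,3p
cat > ang.py <<'E'
from h import *
from scipy.optimize import minimize
def ang(f):
    im,K,T=load(f);N=240;g=np.linspace(-15,15,N)/1000;X,Y=np.meshgrid(g,g)
    p=px(K,T,np.c_[X.ravel()+.6223,Y.ravel()-.0178,np.full(X.size,.139)]).astype(np.float32).reshape(N,N,2)
    r=cv2.remap(im,p[...,0],p[...,1],cv2.INTER_CUBIC);h=cv2.cvtColor(r,cv2.COLOR_RGB2HSV)
    d=((h[...,1]<90)&(h[...,2]<80)).astype(np.uint8);n,l,s,c=cv2.connectedComponentsWithStats(d)
    k=min((i for i in range(1,n) if s[i][4]>500),key=lambda i:np.hypot(*(c[i]-N/2)))
    cn=max(cv2.findContours((l==k).astype(np.uint8),cv2.RETR_EXTERNAL,cv2.CHAIN_APPROX_NONE)[0],key=cv2.contourArea)[:,0]
    q=cn-cn.mean(0);a=np.arctan2(q[:,1],q[:,0]);z=(np.hypot(*q.T)*np.exp(6j*a)).mean()
    # outer brass plates: gap phase
    m=cv2.inRange(h,(15,110,60),(35,255,255));dist=np.hypot(X,Y)
    return round((np.degrees(np.angle(z))/6+30)%60-60,1),(c[k]-N/2)/8
if __name__=='__main__':
    snap('wrist','sock4',1)
    for f in('sock','sock2','sock3','sock4'): print(f,ang(f))
E
python3 ang.py
```

```text
ee_pos: [0.5394, -0.0135, 0.2635]
ee_rot: [[0.999, -0.052, 0.001], [-0.052, -0.999, -0.0], [0.001, 0.0, -1.0]]
sock (np.float64(-9.1), array([-0.33771385, -0.00418555]))
sock2 (np.float64(-17.1), array([-0.28012919,  0.02131141]))
sock3 (np.float64(-11.4), array([-0.31566041,  0.06267969]))
sock4 (np.float64(-23.6), array([-0.35674302, -0.07162849]))
```

The screw is now at the stop: normals at -23.6°, about 82°. Next the key goes back in the stand.

```bash
python3 -m pendant '[-0.02,0.045,0,0,0,0,-0.04,0.09,0,0,0,0,-0.06,0.14,0,0,0,0,-0.08,0.19,0,0,0,0,-0.0895,0.2054,0,0,0,0]' >/dev/null
python3 -m pendant '[0,0,0,0,0,0,0,0,0,0,0,0]' |sed -n 2,3p
python3 - <<'E'
from h import *
print(go((.4395,-.214,.13),-3))
im,K,T=snap('wrist','ret',1)
h=cv2.cvtColor(im,cv2.COLOR_RGB2HSV)
for zz in(.048,): print('stand corners px',px(K,T,[[.4095,-.186,zz],[.4665,-.186,zz],[.4665,-.242,zz],[.4095,-.242,zz]]).round())
m=cv2.inRange(h,(0,60,20),(12,200,140));n,l,s,c=cv2.connectedComponentsWithStats(m)
for k in range(1,n):
  if s[k][4]>400:print(s[k],c[k],w(K,T,[c[k]],.048))
E
```

```text
ee_pos: [0.4399, -0.2126, 0.2634]
ee_rot: [[0.999, -0.05, 0.0], [-0.05, -0.999, 0.001], [0.0, -0.001, -1.0]]
[-0.0004, 0.0016, 0.1334, -0.1, -0.0, 0.1]
stand corners px [[236. 186.]
 [233. 138.]
 [282. 135.]
 [283. 183.]]
[ 235  133   48   52 1787] [258.39731393 159.22943481] [[ 0.44026562 -0.21407033  0.048     ]]
```

```bash
python3 -m pendant '[0,0.0015,0.05,0,0,0,0,0.0015,0.1,0,0,0,0,0.0015,0.13,0,0,0,0,0.0015,0.14,0,0,0,0,0.0015,0.147,0,0,0]' |sed -n 2p\;4p
python3 -m pendant '[0,0,0.012,0,0,0,0,0,0.022,0,0,0,0,0,0.030,0,0,0,0,0,0.033,0,0,0,0,0,0.033,0,0,0]' |sed -n 2p\;4p
```

```text
ee_pos: [0.4398, -0.2148, 0.1171]
ft_force: [0.7, -0.7, -0.3]
ee_pos: [0.4388, -0.2152, 0.0835]
ft_force: [-0.3, -0.7, -1.2]
```

```bash
python3 -m pendant '[0,0,0.002,0,0,0,0,0,0.002,0,0,0]' |sed -n 2p\;4p
python3 -m pendant '[0,0,0.002,0,0,0,0,0,0.002,0,0,0]' |sed -n 2p\;4p
```

```text
ee_pos: [0.4392, -0.2154, 0.0821]
ft_force: [-0.1, -0.8, 1.7]
ee_pos: [0.4397, -0.2155, 0.0819]
ft_force: [-6.4, 4.0, 20.8]
```

```bash
python3 -m pendant '[0,0,-0.002,0,0,0,0,0,-0.002,0,0,0,0,0,-0.002,0,0,0]' 0.05|sed -n 4,5p
python3 -m pendant '[0,0,-0.04,0,0,0,0,0,-0.09,0,0,0,0,0,-0.14,0,0,0,0.01,0.05,-0.16,0,0,0,0.02,0.1,-0.16,0,0,0]' |sed -n 2p
python3 -m pendant '[0.007,0.038,0,0,0,0,0.007,0.038,0,0,0,0,0.007,0.038,0,0,0,0]' |sed -n 2p
python3 - <<'E'
from h import *
im,K,T=snap('wrist','rest',1.5)
h=cv2.cvtColor(im,cv2.COLOR_RGB2HSV)
def comps(m,z,amin):
    n,l,s,c=cv2.connectedComponentsWithStats(m)
    for k in range(1,n):
        if s[k][4]>amin:
            W=w(K,T,np.argwhere(l==k)[:,::-1],z)[:,:2].astype(np.float32)*1000
            if np.hypot(*(W.mean(0)-[540,-357]))<80: print(s[k],W.mean(0).round(1),cv2.minAreaRect(W))
print('red');comps(cv2.inRange(h,(0,150,80),(6,255,255))|cv2.inRange(h,(170,150,80),(180,255,255)),.02,15)
print('bar');comps(cv2.inRange(h,(0,0,140),(180,70,255)),.056,150)
print('yellow');comps(cv2.inRange(h,(20,120,100),(35,255,255)),.022,5)
print('black');comps(cv2.inRange(h,(0,0,0),(180,120,45)),.022,300)
im,K,T=snap('top')
for b in blobs(im,K,T,'amber',.105,40): print(*b)
E
```

```text
ft_force: [-0.4, -0.4, -1.4]
width: 0.0502
ee_pos: [0.4548, -0.3177, 0.2442]
ee_pos: [0.4587, -0.3536, 0.2411]
red
[270 127   9  21  65] [ 483.5 -374.1] ((482.67987060546875, -374.4017028808594), (24.883533477783203, 3.963353395462036), 16.29413414001465)
bar
[226  31  52  16 194] [ 584.4 -351.9] ((584.02734375, -354.15362548828125), (8.74181079864502, 48.39249038696289), 6.508052349090576)
[208  65  62  71 680] [ 514.7 -331.3] ((518.7476806640625, -331.3335876464844), (86.52713012695312, 30.047225952148438), 41.14899444580078)
[228  69  58  34 916] [ 539.7 -357.2] ((539.5457763671875, -356.9306335449219), (15.277888298034668, 55.4482536315918), 16.92765998840332)
[278 100  26  29 196] [ 509.9 -388.7] ((510.5225830078125, -390.67449951171875), (23.323514938354492, 27.892684936523438), 8.026519775390625)
yellow
[297  50   5   5  11] [ 571.1 -403.9] ((571.131103515625, -403.531982421875), (5.015666484832764, 3.0094025135040283), 14.58792495727539)
[283  69  15   9  81] [ 550.7 -393.8] ((550.6315307617188, -393.7381896972656), (5.770691871643066, 14.793201446533203), 16.669532775878906)
[277 129   9   6  20] [ 488.3 -382.6] ((487.4268493652344, -382.1765441894531), (6.155492782592773, 7.538245677947998), 20.318166732788086)
black
[ 216   41   82   86 3703] [ 545.6 -353.3] ((540.1854858398438, -357.06646728515625), (87.92977905273438, 87.72464752197266), 6.6024556159973145)
amber [312. 218.] 436 -216 72 13 -2
amber [149. 216.] 453 295 57 35 2
```

View pics/rest.png

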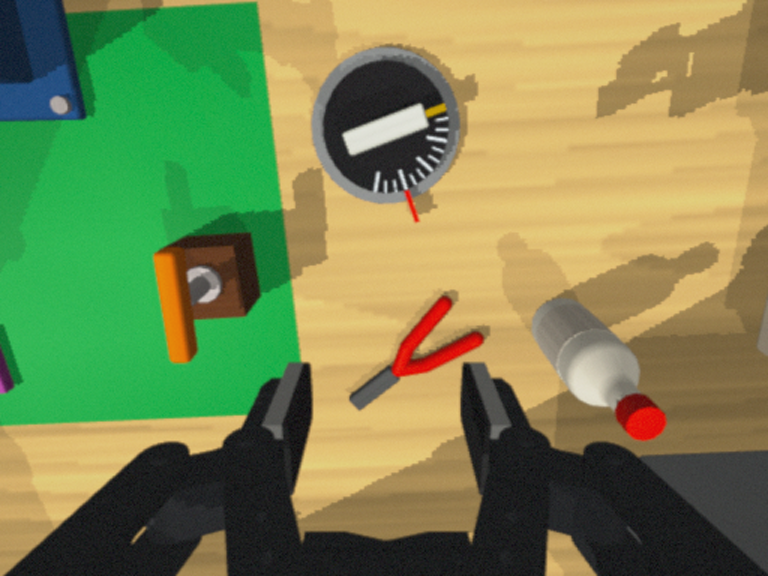

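Key stands upright in its stand at (205,285). The rest's bar is at 106.9° with index direction 196.6°, so it reads 90° and the dial needs to turn 60° clockwise.

```bash
python3 -m pendant '[0.02,0,0,0,0,-10,0.04,0,0,0,0,-20,0.06,0,0,0,0,-30,0.081,-0.001,0,0,0,-40,0.081,-0.001,0,0,0,-50]' 0.06 >/dev/null
python3 -m pendant '[0,0,0,0,0,-10,0,0,0,0,0,-20,0,0,0,0,0,-30,0,0,0,0,0,-40,0,0,0,0,0,-50]' >/dev/null
python3 -m pendant '[0,0,0,0,0,-10,0,0,0,0,0,-10,0,0,0,0,0,-10]' |sed -n 2p
python3 -c "
from h import *
print(go((.5397,-.357,.033),106.7))"
```

```text
ee_pos: [0.5396, -0.3571, 0.2418]
[0.0001, 0.0001, 0.2088, 0.0, 0.0, 0.1]
```

```bash
python3 -m pendant '[0,0,0.06,0,0,0,0,0,0.12,0,0,0,0,0,0.17,0,0,0,0,0,0.2,0,0,0,0,0,0.208,0,0,0]' |sed -n 2p\;4p
python3 -m pendant '[0,0,0,0,0,0,0,0,0,0,0,0,0,0,0,0,0,0,0,0,0,0,0,0]' 0.0|sed -n 2p\;4,6p
python3 -m pendant '[0,0,0,0,0,10,0,0,0,0,0,20,0,0,0,0,0,30,0,0,0,0,0,40,0,0,0,0,0,40]' |sed -n 2p\;4,6p
python3 -m pendant '[0,0,0,0,0,10,0,0,0,0,0,19,0,0,0,0,0,20,0,0,0,0,0,20,0,0,0,0,0,20]' |sed -n 2,4p
```

```text
ee_pos: [0.5382, -0.3569, 0.0314]
ft_force: [-0.9, -0.2, 0.0]
ee_pos: [0.5398, -0.3585, 0.0358]
ft_force: [-4.3, 0.8, 7.2]
width: 0.0147
grasp_force: 59.5
ee_pos: [0.5387, -0.3585, 0.0358]
ft_force: [-7.5, 0.6, 10.9]
width: 0.0144
grasp_force: 59.9
ee_pos: [0.5382, -0.3582, 0.0358]
ee_rot: [[0.683, 0.731, -0.002], [0.731, -0.683, -0.001], [-0.002, -0.001, -1.0]]
ft_force: [-11.1, 3.8, 12.2]
```

```bash
python3 -m pendant '[0,0,0,0,0,0,0,0,0,0,0,0,0,0,0,0,0,0]' 0.06|sed -n 4,5p
python3 -m pendant '[0,0,-0.05,0,0,0,0,0,-0.1,0,0,0,0,0,-0.16,0,0,0,0,0,-0.22,0,0,0,0,0,-0.24,0,0,0]' >/dev/null
python3 -m pendant '[0,0,0,0,0,0,0,0,0,0,0,0]' |sed -n 1,2p
python3 - <<'E'
from h import *
im,K,T=snap('wrist','rest2',1)
h=cv2.cvtColor(im,cv2.COLOR_RGB2HSV)
def comps(m,z,amin):
    n,l,s,c=cv2.connectedComponentsWithStats(m)
    for k in range(1,n):
        if s[k][4]>amin:
            W=w(K,T,np.argwhere(l==k)[:,::-1],z)[:,:2].astype(np.float32)*1000;d=W.mean(0)-[539.9,-357.1]
            if np.hypot(*d)<75: print(s[k],W.mean(0).round(1),np.degrees(np.arctan2(d[1],d[0]))%360,cv2.minAreaRect(W))
print('red');comps(cv2.inRange(h,(0,150,80),(6,255,255))|cv2.inRange(h,(170,150,80),(180,255,255)),.02,15)
print('bar');comps(cv2.inRange(h,(0,0,140),(180,70,255)),.056,150)
print('yellow');comps(cv2.inRange(h,(20,120,100),(35,255,255)),.022,15)
print('black');comps(cv2.inRange(h,(0,0,0),(180,120,45)),.022,300)
E
```

```text
ft_force: [-0.3, 0.3, -0.4]
width: 0.0603
time: 61.98
ee_pos: [0.539, -0.3574, 0.2717]
red
[230 182  11  17  57] [ 483.3 -373.5] 196.18651290605544 ((482.4442443847656, -373.6976013183594), (24.824769973754883, 4.484031677246094), 15.489760398864746)
bar
[215 113  25  72 459] [ 517.4 -325. ] 125.07164849634556 ((520.8351440429688, -325.58197021484375), (82.51128387451172, 27.20746612548828), 46.861106872558594)
[248 134  19  57 646] [ 538.1 -357.8] 201.38703613210527 ((535.77294921875, -360.520751953125), (66.89139556884766, 21.589513778686523), 47.03824996948242)
yellow
[    0     0   512   376 55712] [ 515.5 -400.1] 240.46800399587434 ((440.81134033203125, -365.5061950683594), (466.1130065917969, 801.5120239257812), 56.89237976074219)
[255 182   5   5  25] [ 510.7 -387.3] 225.98247471779877 ((510.7263488769531, -387.2890930175781), (5.47654914855957, 5.233756065368652), 47.03595733642578)
black
[ 223  116   71   70 2524] [ 548.7 -356.2] 5.748505421952466 ((542.6503295898438, -356.31884765625), (84.48033905029297, 87.54736328125), 27.771265029907227)
```

Scale reads about 30.7°. Now the lever.

```bash
python3 -m pendant '[0.036,-0.03,0,0,0,-8,0.073,-0.06,0,0,0,-17,0.11,-0.09,0,0,0,-26,0.145,-0.12,0,0,0,-35,0.18,-0.146,0,0,0,-43]' >/dev/null
python3 -m pendant '[0,0,0,0,0,0,0,0,0,0,0,0]' |sed -n 1,3p
python3 -c "
from h import *
print(go((.569,.077,.29),90))"
```

```text
time: 62.9
ee_pos: [0.555, -0.1271, 0.2724]
ee_rot: [[0.001, 1.0, -0.002], [1.0, -0.001, 0.0], [0.0, -0.002, -1.0]]
[0.2041, 0.0138, -0.0176, -0.1, -0.0, -0.1]
```

```bash
python3 -m pendant '[0.05,0.004,-0.01,0,0,0,0.1,0.008,-0.018,0,0,0,0.15,0.011,-0.018,0,0,0,0.19,0.014,-0.018,0,0,0,0.204,0.014,-0.018,0,0,0]' 0.05 >/dev/null
python3 -m pendant '[0,0,0,0,0,0,0,0,0,0,0,0]' |sed -n 2p
python3 - <<'E'
from h import *
im,K,T=snap('wrist','knob',1)
h=cv2.cvtColor(im,cv2.COLOR_RGB2HSV)
m=cv2.inRange(h,(0,0,0),(180,255,40))
p=px(K,T,[.570,.078,.176])[0];print(p)
n,l,s,c=cv2.connectedComponentsWithStats(m)
for k in range(1,n):
  if s[k][4]>300 and np.hypot(*(c[k]-p))<80: print(s[k],c[k],w(K,T,[c[k]],.172),w(K,T,[c[k]],.18))
im,K,T=load('lathe')
print(w(K,T,[(352/1.56,213/1.56)],.176))
E
```

```text
ee_pos: [0.5699, 0.0748, 0.2912]
[256.90694188 181.61692371]
[242 166  30  30 517] [257.50676983 180.8065764 ] [[0.57051662 0.07749702 0.172     ]] [[0.57051474 0.07994895 0.18      ]]
[[0.56999478 0.07907502 0.176     ]]
```

```bash
python3 -m pendant '[0.004,0.0005,0.04,0,0,0,0.004,0.0005,0.08,0,0,0,0.004,0.0005,0.11,0,0,0,0.004,0.0005,0.128,0,0,0,0.004,0.0005,0.128,0,0,0]' |sed -n 2p\;4p
python3 -m pendant '[0,0,0,0,0,0,0,0,0,0,0,0,0,0,0,0,0,0]' 0.034|sed -n 2p\;4,6p
python3 -m pendant '[0,0.0099,-0.0057,0,0,0,0,0.0204,-0.0103,0,0,0,0,0.0314,-0.0136,0,0,0,0,0.0426,-0.0155,0,0,0,0,0.056,-0.0165,0,0,0]' |sed -n 2p\;4,6p
python3 -m pendant '[0,0,0,0,0,0,0,0,0,0,0,0]' |sed -n 2p\;4p
python3 -m pendant '[0,0,0,0,0,0,0,0,0,0,0,0,0,0,0,0,0,0]' 0.06|sed -n 4p
python3 -m pendant '[0,0,-0.04,0,0,0,0,0,-0.08,0,0,0,0,0,-0.11,0,0,0,0,0,-0.14,0,0,0,0,0,-0.14,0,0,0]' |sed -n 1,2p
python3 - <<'E'
from h import *
im,K,T=snap('wrist','knob2',1)
h=cv2.cvtColor(im,cv2.COLOR_RGB2HSV)
m=cv2.inRange(h,(0,0,0),(180,255,40));p=px(K,T,[.6235,.078,.193])[0];print(p)
n,l,s,c=cv2.connectedComponentsWithStats(m)
for k in range(1,n):
  if s[k][4]>200 and np.hypot(*(c[k]-p))<80: print(s[k],c[k],w(K,T,[c[k]],.193))
print('green notch');m=cv2.inRange(h,(50,120,40),(80,255,255));n,l,s,c=cv2.connectedComponentsWithStats(m)
for k in range(1,n):
  if 15<s[k][4]<1500: print(s[k],w(K,T,[c[k]],.1))
E
```

```text
ee_pos: [0.5696, 0.0804, 0.1628]
ft_force: [-0.7, -0.5, -0.2]
ee_pos: [0.5704, 0.0817, 0.1645]
ft_force: [-0.4, -0.4, 0.3]
width: 0.0338
grasp_force: 0.0
ee_pos: [0.6269, 0.0814, 0.1802]
ft_force: [-1.4, -0.4, 1.3]
width: 0.0338
grasp_force: 0.9
ee_pos: [0.626, 0.0816, 0.1798]
ft_force: [-0.8, -0.7, -0.1]
ft_force: [-0.1, 1.1, -0.3]
time: 66.7
ee_pos: [0.6267, 0.0821, 0.3231]
[252.45467063 184.70788807]
[241 172  29  28 486] [255.5308642  185.36831276] [[0.62629202 0.07736547 0.193     ]]
green notch
[367  79  31  15 229] [[0.76846588 0.16256986 0.1       ]]
[372  99  70  12 487] [[0.79809305 0.14377471 0.1       ]]
[251 130  10  17 166] [[0.62648396 0.10522572 0.1       ]]
[251 150   9  11  93] [[0.62586069 0.0852429  0.1       ]]
[334 231  21  14  78] [[ 0.73896669 -0.02309298  0.1       ]]
```

```bash
python3 -m pendant '[-0.05,-0.05,-0.03,0,0,0,-0.1,-0.1,-0.03,0,0,0,-0.15,-0.1,-0.03,0,0,0,-0.15,-0.1,-0.03,0,0,0]' |sed -n 1,2p
python3 - <<'E'
from h import *
HSV['red2']=((172,120,60),(180,255,255))
for n in('top','side'):
    im,K,T=snap(n)
    for c in('amber','violet','red','red2','blue'):
        for b in blobs(im,K,T,c,.017,25):
            if 300<b[2]<720 and -400<b[3]<450: print(n,*b)
E
```

```text
time: 67.25
ee_pos: [0.5244, -0.0751, 0.349]
top amber [312. 218.] 445 -228 78 13 -2
top amber [149. 216.] 463 320 65 40 8
top violet [210. 257.] 321 114 58 34 -34
top violet [241. 245.] 359 11 56 33 0
top violet [166. 214.] 468 261 59 35 -85
top violet [237. 207.] 487 22 57 34 -51
top red [361. 244.] 354 -388 79 52 -47
top red2 [134. 216.] 463 367 56 34 2
top blue [233. 182.] 589 48 126 52 89
top blue [221. 173.] 611 84 69 39 90
top blue [223. 152.] 682 71 82 41 51
side amber [238. 252.] 444 -157 83 25 -2
side amber [286. 186.] 656 96 42 22 76
side amber [225. 155.] 464 315 192 170 6
side violet [206. 216.] 363 6 57 41 0
side violet [244. 208.] 489 16 60 37 -52
side violet [193. 196.] 324 108 61 40 -35
side violet [229. 162.] 470 266 53 35 -86
side red [296. 214.] 658 -39 59 16 87
side red [224. 146.] 465 369 62 50 5
side red2 [224. 147.] 465 366 48 33 3
side blue [285. 216.] 625 -18 244 121 88
```

```bash
python3 -c "
from plant import ticket
print(ticket.sign_off())"
```

```text
the job is handed in; nothing more can be done
None
```

The job is done and handed in at about 67 s: the red, amber and violet blanks are flat in the tray, no blue one was on the bench, and I left the three look-alike violets alone. The flat faces up, the setscrew is at its stop at about 1.43 rad after I re-seated the key twice (the early passes backed it off slightly), the key is back upright, the rest reads about 31°, and the lever is on green.

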